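# Seat a handle blank in the V-groove of a drilling jig

## Robot

A 6-joint arm with a two-finger parallel gripper is mounted at the origin on a cart in front of the work surface, level with it; the furniture and walls round the work are solid. World frame = base frame: x ahead of the robot, y to its left, z up, the work surface at z = 0. Lengths are in m, angles in rad, forces in N, time in s.
With the tool pointing down it reaches from about 0.425 to 0.95 m from the base axis. Payload 3.5 kg.
Tool frame: the origin (TCP) lies on the centre line of the jaws, within the pads' length; the fingertips stand 25 mm ahead of it and the grasp point (between the pads) lies 6 mm ahead of it; y points along the fingers, z is the direction in which the jaws open and shut, and the axes are right-handed (so a half turn about y gives the same grasp; the last joint's range is limited). The gripper opens to 85 mm and grips with 20 to 120 N. Pads are 22 mm wide; open, the fingers measure 114 mm over their backs; the gripper's body (76 mm by 85 mm) begins 54 mm behind the grasp point. The pads swing forward as they close: fully open they stand 13 mm farther back than shut.
Start: joints at [1.121, 0.286, 1.577, -0, 1.279, -0.15], TCP at [0.199, 0.645, 0.256] pointing down, gripper open.
Joint ranges: [-2.77, 2.77], [-0.9, 2.22], [0.21, 2.48], [-1.53, 4.67], [0.24, 2.81], [-2.84, 2.84]. Speed limits (rad/s): [2.79, 2.79, 3.14, 3.14, 3.14, 3.14].

## Interface

Orientations are given as a unit quaternion [x, y, z, w].
In Python, from plant import ctrl gives the robot as it stands.
- The arm moves only by the tool arm_command, never from a script. Its argument "steps" is a list of rows, each an object with "hand": the opening, from 0 (shut) to 1 (fully open); "travel": the shift along the tool's x, y, z in units of 0.3 m (1.0 is 0.3 m), a list of three; "rotation": the turn, a rotation vector about the tool's x, y, z in units of 30 degrees (1.0 is 30 degrees), a list of three. A call has 1 to 20 rows; each row shifts and turns the pose as measured when the row begins, along the tool's axes as they then stand; what a row does not reach is not made up. A row lasts 1/8 s, in which the tool goes at most 62.5 mm and 10.7 degrees, less where a joint would pass 70% of its speed; a pose out of reach is approached as far as the arm can. A call with a number of a shift or a turn outside -1 to 1 is refused whole. A call with a gripper value outside its range is refused whole. The fingers move at their own pace and stop on an object; "grip_force" is the grip in N (left out, the last holds). Time passes only in rows, so rows that do not move let the fingers close. It gives the time, the measured TCP pose, the force and the opening at its end, in the units of the state.
- ctrl.get_state(): the state, without advancing time (a new reading comes with each control period).
- ctrl.read_camera(name): name is "side" or "top"; returns (picture, depth): 480x640x3 uint8, blue, green, red; 480x640 float32, m along the optical axis (not along the pixel's ray), 0 where there is no reading.
- ctrl.camera_params(name): a dict with "fx", "fy", "cx", "cy" (pixels), "extrinsics" (4x4, takes a point from camera to world coordinates). Camera axes: x right, y down, z forward; pixel columns grow to the right and rows downward; lengths in m; the calibration is good to about 2 mm. A picture is of the moment at which its call begins. camera_params takes no time and is no camera call.
- ctrl.sign_off(): hands the job in, once; it reports no verdict.
Trained networks look in the newest picture that a camera, given by its name, has taken for a name from the list of things; names that differ only in an ending like _2 or _b are one class to them, and where a whole thing is asked for, a point or a joint stands for the part that bears it (a point fixed in the world has none). Each returns a list of dicts, best first, with "score" (0 to 1); they miss things now and then, are a little off and sometimes report something else, mostly with a low value. They report only what shows in the picture. A call takes as long as a camera call. They do not tell look-alikes from the thing itself.
- ctrl.masks_of(camera, thing): "region" (480x640 bool, what is visible of it) and "at" ([column, row] in pixels, amid what is visible of it).
The state is a dict: "time": time; "qpos": joint angles; "dq": joint speeds; "joint_efforts": joint torques, N m; "eef_pos": TCP position; "tcp_rot": TCP orientation; "contact_force": force on the tool from outside, world axes, zero at the start; "wrist_torque": the same for the moment, N m; "opening": opening from 0.0 (shut) to 1.0 (fully open).
Only numpy, scipy, OpenCV 4.12 (cv2) and the standard library are available. Lean on these libraries where they do the work, as an engineer would, in place of code of your own. Each camera call takes 0.05 s, during which the arm holds its last target.

## Task

Draw the round handle blank out of its plywood sleeve by the brass end that sticks out, lay it in the open front part of the drilling jig's V-groove, brass end towards the steel bridge but not yet under it, and let go. Then take it again by its bare wooden end and slide it along the groove under the bridge until the brass end bears gently against the blue back stop; the stop is set to a different place each time, so feel for it and do not shove it out of its setting. Leave the blank lying fully down in the groove and against the stop, and do not disturb the pliers, the tape roll or the sanding block.

Things in the scene. Friction and masses are not known exactly. Their poses are not given: they have to be found in the camera images.
- blank_center (a point): Centre (on the axis, half-way) of the handle blank: a round rod 28 mm in diameter, 110 mm long, 0.12 kg; 25 mm of brass ferrule at one end, the rest pale wood, all one diameter. Its x axis runs along the rod towards the brass end; it may roll, so y and z mean nothing. At the start it lies level in the sleeve, axis 22 mm above the bench, 50 mm of it sticking out, brass end first.
- brass_end (a point): centre of the flat end face of the blank at its brass end, 55 mm from blank_center along the blank's x axis
- wood_grip (a point): point on the blank's axis where it is to be taken the second time, 20 mm from the end face of the bare wooden end (35 mm from blank_center, away from the brass end); holding within 24 mm of it, seen from above, is good
- sleeve: Light plywood sleeve fixed to the bench, 46 mm wide, 50 mm high. Origin on the bench; x points out of the mouth along the blank. Channel 34 mm wide, 36 mm high, floor 8 mm up; roof and walls end at x = 40 mm (mouth), a sill 30 mm wide and 8 mm high reaches to x = 52 mm; closed at the back, x = -34 mm. Draw the blank out along +x, 65 mm or more, to clear the roof.
- jig: V-groove drilling jig fixed to the bench, plywood base 206 x 86 x 8 mm. Origin on the bench under the groove's middle line; x runs along the groove to the back stop, z up. Two aluminium rails form a 90 degree V from x = -100 to 95 mm, bottom at z = 10 mm, flat rail tops at z = 22 mm (12 to 31 mm either side). A seated blank's axis is at y = 0, z = 30 mm and it slides with 1 to 4 N.
- bridge (a point): Middle of the underside of the jig's dark steel bridge, 52 mm above the bench at jig x = 15 mm. The bridge spans jig x = 0 to 30 mm, 42 mm wide inside between its posts, 62 mm outside; the brass drill bush on it ends 64 mm above the bench. Behind it stands the blue back stop, an upright face 32 mm wide, 24 to 46 mm above the bench, with a black thumb knob.
- stop_range (a point): Middle of the range, on the seated blank's axis, in which the blue back stop's face is set: jig x = 50 mm, z = 30 mm. This point is NOT the stop: the face stands up to 10 mm before or behind it (jig x = 40 to 60 mm), set anew each time. The stop is held by friction only and starts to slide at about 8 N; it may be moved less than 3 mm.
- pliers_mid (a point): long-nose pliers with red grips, 56 x 142 x 14 mm, loose, a bystander; the point is 10 mm above the bench at its middle
- tape_roll_mid (a point): roll of masking tape, 83 mm in diameter and 20 mm high, loose, a bystander; the point is 10 mm above the bench at its middle
- sanding_block_mid (a point): cork sanding block, 42 x 75 x 27 mm, loose, a bystander; the point is 10 mm above the bench at its middle
There are look-alikes about, which are no part of the job. Of the things that look like the part that bears blank_center, the larger one is meant.

How it is judged:
On the way, in this order (a step that is already met when the one before it is completed fails the run):
1. the blank lies in the front of the V-groove on both flanks, its brass end forward and not under the bridge (less than 10 mm past its front), and the fingers have let go of it (y of blank_center in the frame of jig between -0.0025 and 0.0025 m and z of blank_center in the frame of jig between 0.027 and 0.0325 m and angle between the x axis of blank_center and the x axis of jig, either way round below 0.06 rad and contact force between blank and jig_c1 above 0.1 N and contact force between blank and jig_c4 above 0.1 N and x of brass_end in the frame of jig between -0.05 and 0.01 m and contact force between the fingers and blank below 0.05 N), for 0.1 s.
2. it is taken again at its bare wooden end, still short of the stop (contact force between the fingers and blank above 1 N and horizontal distance between the grasp point and wood_grip below 0.024 m and x of brass_end in the frame of jig below 0.035 m), for 0.1 s.
3. it is pushed against the back stop with at least 1 N while it lies in the groove (y of blank_center in the frame of jig between -0.0025 and 0.0025 m and z of blank_center in the frame of jig between 0.027 and 0.0325 m and angle between the x axis of blank_center and the x axis of jig, either way round below 0.06 rad and contact force between blank and stop_c0 above 1 N and horizontal distance between the grasp point and wood_grip below 0.03 m), for 0.15 s.
At the end, for the whole second after the job is handed in: the blank rests in the V-groove on both flanks (axis within 2.5 mm of the groove's middle line and seated height, within 0.06 rad of its direction), brass end under and past the bridge and within 2 mm of the back stop's face, the stop within 3 mm of where it was set, blank released and at rest (y of blank_center in the frame of jig between -0.0025 and 0.0025 m and z of blank_center in the frame of jig between 0.027 and 0.0325 m and angle between the x axis of blank_center and the x axis of jig, either way round below 0.06 rad and contact force between blank and jig_c1 above 0.1 N and contact force between blank and jig_c4 above 0.1 N and x of stop_c0 in the frame of brass_end between 0.003 and 0.007 m and x of brass_end in the frame of jig above 0.035 m and distance of stop_c0 from where it was at the start of the episode below 0.003 m and linear speed of blank below 0.01 m/s); the robot touches nothing.
It fails at once if the back stop is shoved 3 mm or more out of its setting (distance of stop_c0 from where it was at the start of the episode above 0.003 m).
It fails at once if the pliers, the tape roll or the sanding block is moved by more than 20 mm (distance of any of pliers_mid, tape_roll_mid, sanding_block_mid from where it was at the start of the episode above 0.02 m).
It also fails if it takes over 61 s, if anything falls off the work surface, if the arm or the gripper's body presses on something with over 40 N, if the wrist force passes 120 N, or if a joint passes its speed limit or range.

## Working session

There is one attempt and no reset: what is moved stays moved. The work goes in short steps, Python scripts to look and compute and a tool call to move; the robot and the scene stay as the last step left them, time stands still between calls to the robot, and variables do not carry over. Pictures are saved under pics/ and viewed, and the job is handed in when it is done.

Besides the shell and the picture viewer there is one more tool, called after ">>>" as a command line: name --argument value ..., lists and objects as JSON in quotes. arm_command: Moves the arm, as the interface text tells. Shifts and turns lie within -1 to 1; 1 stands for 0.3 m of shift or 30 degrees of turn. Its arguments: {"type":"object","properties":{"steps":{"type":"array","items":{"type":"object","properties":{"hand":{"type":"number"},"travel":{"type":"array","items":{"type":"number","minimum":-1,"maximum":1}},"rotation":{"type":"array","items":{"type":"number","minimum":-1,"maximum":1}}}}},"grip_force":{"type":"number"}},"required":["steps"]}

```bash
ls; mkdir -p pics; cat > h.py <<'E'
import numpy as np, cv2
from scipy.spatial.transform import Rotation as R
from plant import ctrl
def cam(n):
    im,d=ctrl.read_camera(n); p=ctrl.camera_params(n); return np.array(im),np.array(d),p
def pts(d,p,m=None):
    v,u=np.nonzero((d>0) if m is None else (m&(d>0)))
    z=d[v,u]; P=np.stack([(u-p['cx'])/p['fx']*z,(v-p['cy'])/p['fy']*z,z],1)
    E=np.array(p['extrinsics']); return P@E[:3,:3].T+E[:3,3],u,v
def proj(p,X):
    E=np.linalg.inv(np.array(p['extrinsics'])); q=np.atleast_2d(X)@E[:3,:3].T+E[:3,3]
    return np.stack([q[:,0]/q[:,2]*p['fx']+p['cx'],q[:,1]/q[:,2]*p['fy']+p['cy']],1)
E
python3 - <<'E'
from h import *
print(ctrl.get_state())
for n in('top','side'):
    im,d,p=cam(n); cv2.imwrite(f'pics/{n}0.png',im); print(n,p); np.savez(f'{n}0.npz',im=im,d=d)
    for t in ['blank_center','sleeve','jig','bridge','pliers_mid','tape_roll_mid','sanding_block_mid','brass_end']:
        try:
            for r in ctrl.masks_of(n,t):
                m=np.array(r['region']); P,u,v=pts(d,p,m)
                print(n,t,round(r['score'],2),np.round(r['at']),m.sum(),np.round(np.median(P,0),3) if len(P) else '')
        except Exception as e: print(t,e)
E
```

```text
pics
{'time': 0.0, 'qpos': array([ 1.12100389e+00,  2.87211453e-01,  1.57817356e+00, -1.63448533e-05,
        1.27861461e+00, -1.50001883e-01]), 'dq': array([ 4.69976567e-04,  1.24938829e-03, -1.17201174e-03,  3.19566728e-03,
       -1.40094934e-03,  3.80959082e-05]), 'joint_efforts': array([-6.54312316e-04, -4.05980229e+01, -2.92625964e+01, -1.42129807e-04,
        5.84412002e-03, -1.60505431e-05]), 'eef_pos': array([0.19905334, 0.64435426, 0.25491845]), 'tcp_rot': array([ 0.69999218, -0.10583988,  0.10534765, -0.6983629 ]), 'contact_force': array([-0.68307964, -0.08206248,  0.21632642]), 'wrist_torque': array([-0.05515557,  0.00387682,  0.0125825 ]), 'opening': 1.0035632224445095}
top {'fx': 506.7400858937422, 'fy': 506.7400858937422, 'cx': 321.82658820122515, 'cy': 236.4513173465797, 'extrinsics': array([[ 0.0221369 , -0.9814308 ,  0.19053489,  0.3209351 ],
       [-0.9994265 , -0.02660881, -0.02094365, -0.01955509],
       [ 0.02562465, -0.18996199, -0.98145699,  1.43602035],
       [ 0.        ,  0.        ,  0.        ,  1.        ]])}
top blank_center 0.75 [207. 242.] 196 [0.5
[... 936 characters left out ...]
      [ 0.00236852, -0.85169509, -0.52403232,  0.75263938],
       [ 0.        ,  0.        ,  0.        ,  1.        ]])}
side blank_center 0.52 [292. 333.] 276 [0.578 0.274 0.017]
side blank_center 0.38 [371. 209.] 496 [ 0.503 -0.209  0.025]
side sleeve 0.56 [356. 342.] 1418 [0.464 0.31  0.049]
side jig 0.7 [294. 257.] 2750 [0.642 0.045 0.02 ]
side bridge 0.74 [295. 257.] 2832 [0.642 0.045 0.02 ]
side pliers_mid 0.92 [404. 186.] 320 [ 0.44  -0.364  0.01 ]
side tape_roll_mid 0.7 [227. 330.] 1218 [0.708 0.285 0.018]
side sanding_block_mid 0.84 [373. 206.] 492 [ 0.501 -0.21   0.025]
side brass_end 0.74 [291. 332.] 273 [0.578 0.274 0.017]
side brass_end 0.62 [358. 311.] 167 [0.475 0.206 0.034]
```

```bash
python3 - <<'E'
import cv2,numpy as np
t=cv2.imread('pics/top0.png'); s=cv2.imread('pics/side0.png')
cv2.imwrite('pics/tc.png',cv2.resize(t[170:320,170:370],None,fx=4,fy=4,interpolation=cv2.INTER_CUBIC))
cv2.imwrite('pics/sc.png',cv2.resize(s[180:380,200:450],None,fx=3.2,fy=3,interpolation=cv2.INTER_CUBIC))
E
```

```text
(no output)
```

View pics/top0.png

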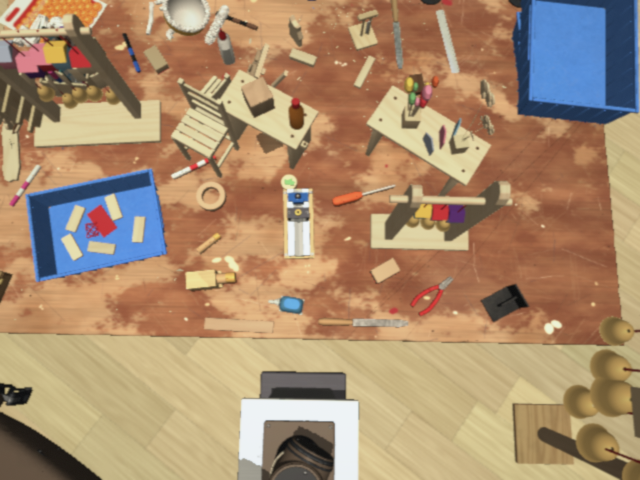

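View pics/tc.png

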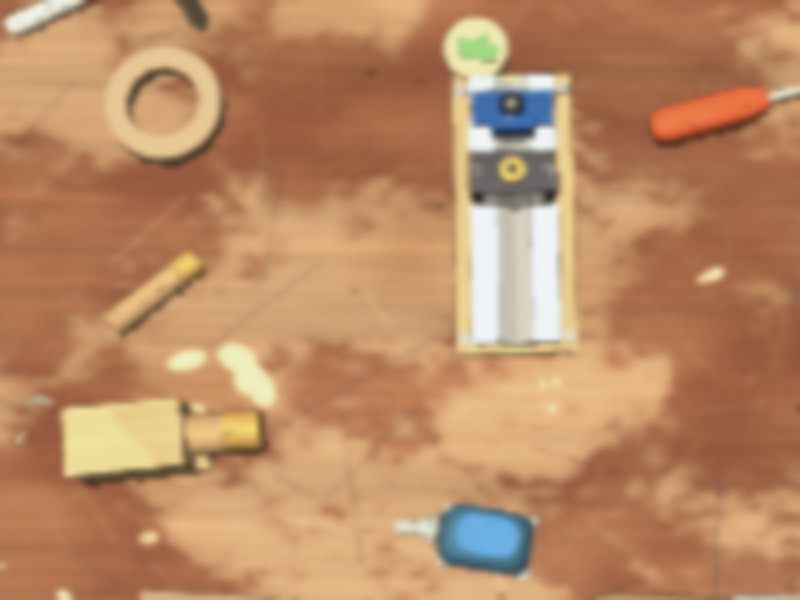

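View pics/sc.png

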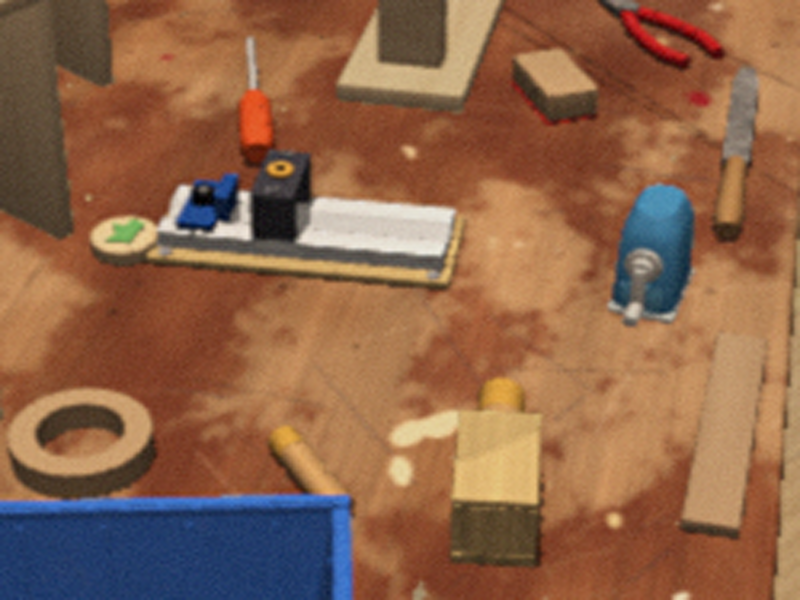

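View pics/side0.png

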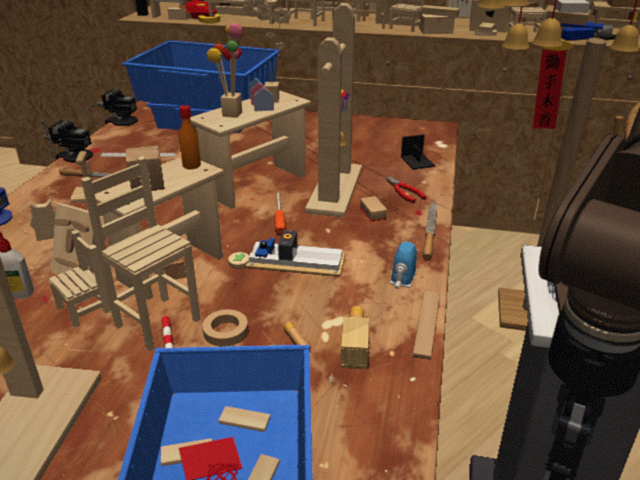

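Candidates for the blank: the thick rod in the sleeve at top px (226,278) and a thin loose dowel at (207,242). The one in the sleeve fits: it is larger, sits in the sleeve and has its brass end out. The dowel is the look-alike. Next I'll measure their diameters and fit the poses.

```bash
cat > fit.py <<'E'
from h import *
from scipy.optimize import least_squares
D={n:np.load(n+'0.npz') for n in('top','side')}
pr={n:ctrl.camera_params(n) for n in D}
allP={}
for n in D:
    P,u,v=pts(D[n]['d'],pr[n]); c=D[n]['im'][v,u]; allP[n]=(P,u,v,c)
    b=(np.abs(P[:,0]-.55)<.1)&(np.abs(P[:,1]-.12)<.04)
    print(n,'bench z',np.median(P[b,2]),P[b,2].std())
def box(P,x0,x1,y0,y1,z0,z1): return (P[:,0]>x0)&(P[:,0]<x1)&(P[:,1]>y0)&(P[:,1]<y1)&(P[:,2]>z0)&(P[:,2]<z1)
for n in D:
    P,u,v,c=allP[n]
    m=box(P,.40,.53,.23,.36,.044,.056); r=cv2.minAreaRect((P[m,:2]*1000).astype(np.float32)); print(n,'sleeve top',r,np.median(P[m,2]),m.sum())
    # jig
    m=box(P,.48,.80,-.05,.09,.016,.028); r=cv2.minAreaRect((P[m,:2]*1000).astype(np.float32)); print(n,'jig rails',r,np.median(P[m,2]),m.sum())
    m=box(P,.48,.80,-.05,.09,.005,.028); r=cv2.minAreaRect((P[m,:2]*1000).astype(np.float32)); print(n,'jig all',r,m.sum())
    m=box(P,.48,.80,-.05,.09,.050,.08); print(n,'bridge',np.median(P[m],0),P[m].min(0),P[m].max(0),m.sum())
    m=box(P,.40,.53,.17,.26,.02,.04); print(n,'blank',np.median(P[m],0),P[m].min(0),P[m].max(0),m.sum())
    m=box(P,.36,.47,-.02,.12,.01,.3); print(n,'bottle',P[m].min(0),P[m].max(0),m.sum())
E
python3 fit.py
```

```text
top bench z -0.0009192524099854715 0.003083253168022368
side bench z 8.62701888325601e-05 0.0014792738855095389
top sleeve top ((463.8934326171875, 280.83380126953125), (46.6512336730957, 80.65902709960938), 7.498019695281982) 0.04897181994780242 469
top jig rails ((669.4820556640625, 24.395523071289062), (263.3490295410156, 73.40692901611328), 7.408926963806152) 0.020602176831889585 790
top jig all ((641.3707275390625, 20.30516815185547), (317.2564697265625, 139.24766540527344), 0.025884784758090973) 1748
top bridge [0.65496792 0.02139157 0.05925311] [ 0.6387295  -0.00916715  0.05041151] [0.79937481 0.05025927 0.07675276] 237
top blank [0.47088105 0.21927986 0.03184437] [0.44357954 0.19046498 0.02008629] [0.49131963 0.25861593 0.03995964] 199
top bottle [ 0.37795101 -0.00134509  0.01012098] [0.42220693 0.09512414 0.08373366] 423
side sleeve top ((465.98193359375, 281.1995849609375), (45.96455764770508, 87.27655792236328), 7.367575645446777) 0.04985130605959931 853
side jig rails ((670.336181640625, 26.797317504882812), (261.3618469238281, 82.21585083007812), 8.204426765441895) 0.021357864566058815 1136
side jig all ((643.5795288085938, 33.37199783325195), (312.5610656738281, 101.78335571289062), 7.825807094573975) 2244
side bridge [0.65505176 0.02899583 0.06003618] [ 0.64042176 -0.00994932  0.05014189] [0.79994536 0.05691526 0.07946808] 284
side blank [0.47513536 0.20699945 0.03377898] [0.4613843  0.19029489 0.02235233] [0.49024044 0.2245973  0.03903513] 143
side bottle [0.37933986 0.00697173 0.01009605] [0.42687364 0.0998312  0.08068639] 898
```

```bash
cat > fit2.py <<'E'
from h import *
from scipy.optimize import minimize
import fit as F
allP=F.allP
def toloc(P,q):
    c,s=np.cos(q[2]),np.sin(q[2]); d=P[:,:2]-q[:2]; return np.stack([d[:,0]*c+d[:,1]*s,-d[:,0]*s+d[:,1]*c],1)
def jh(L):
    x,y=L[:,0],np.abs(L[:,1]); h=np.zeros(len(x))
    h[(np.abs(x)<.103)&(y<.043)]=.008
    r=(x>-.1)&(x<.095)&(y<.031); h[r]=np.clip(.010+y[r],0,.022)
    h[(x>0)&(x<.03)&(y<.031)]=.058
    return h
def sh(L):
    x,y=L[:,0],np.abs(L[:,1]); h=np.zeros(len(x))
    r=(x>.04)&(x<.09)&(y<.014); h[r]=.022+np.sqrt(.014**2-y[r]**2)
    h[(x>.04)&(x<.052)&(y>=.014)&(y<.015)]=.008
    h[(x>-.034)&(x<=.04)&(y<.023)]=.05
    return h
def run(n,hf,q0,win,excl):
    P=allP[n][0]; P=P[(P[:,2]<.09)&(P[:,2]>-.02)]
    L0=toloc(P,q0); P=P[(L0[:,0]>win[0])&(L0[:,0]<win[1])&(np.abs(L0[:,1])<win[2])]
    def cost(q):
        L=toloc(P,q); r=np.clip(np.abs(P[:,2]-hf(L)),0,.012); r=r*~excl(L); return (r**1).mean()*1e3
    best=None
    for a in np.radians([-6,-3,0,3,6]):
      for k in range(3):
        q=np.array(q0)+[.004*(k-1),0,a]
        r=minimize(cost,q,method='Nelder-Mead',options=dict(initial_simplex=q+np.array([[0,0,0],[.008,0,0],[0,.008,0],[0,0,.08]]),xatol=1e-5,fatol=1e-6,maxiter=600))
        if best is None or r.fun<best.fun: best=r
    print(n,hf.__name__,np.round(best.x,4),'deg',np.degrees(best.x[2]).round(2),best.fun.round(3)); return best.x
if __name__=='__main__':
  for n in('top','side'):
    run(n,jh,[.64,.02,np.radians(2)],(-.125,.135,.06),lambda L:(L[:,0]>.03)&(L[:,0]<.14))
    run(n,sh,[.47,.278,np.radians(-82.5)],(-.05,.11,.04),lambda L:(L[:,1]>.9))
E
python3 fit2.py | grep h\ 
```

```text
top bench z -0.0009192524099854715 0.003083253168022368
side bench z 8.62701888325601e-05 0.0014792738855095389
top jh [0.64   0.0202 0.0502] deg 2.88 1.906
top sh [ 0.4641  0.2838 -1.4456] deg -82.82 3.475
side jh [0.639  0.02   0.0679] deg 3.89 2.604
side sh [ 0.4657  0.2839 -1.4465] deg -82.88 3.425
```

```bash
cat > ov.py <<'E'
from h import *
def T(q,L):
    c,s=np.cos(q[2]),np.sin(q[2]); L=np.atleast_2d(L); return np.stack([q[0]+c*L[:,0]-s*L[:,1],q[1]+s*L[:,0]+c*L[:,1],L[:,2]],1)
def rect(q,x0,x1,y,z): return T(q,[[x0,-y,z],[x1,-y,z],[x1,y,z],[x0,y,z]])
def overlay(n,im,J,S,out,win,k):
    p=ctrl.camera_params(n); x0,x1,y0,y1=win
    c=cv2.resize(im[y0:y1,x0:x1],None,fx=k,fy=k,interpolation=cv2.INTER_CUBIC)
    for P,col in [(rect(J,-.103,.103,.043,.008),(0,255,0)),(rect(J,-.1,.095,.031,.022),(255,0,255)),(rect(J,-.1,.095,.012,.022),(255,255,0)),(rect(J,.04,.06,.016,.046),(0,0,255)),(rect(J,0,.03,.031,.058),(0,255,255)),
                  (rect(S,-.034,.04,.023,.05),(0,255,0)),(rect(S,.04,.09,.014,.022),(0,0,255))]:
        uv=((proj(p,P)+.5-[x0,y0])*k).astype(int); cv2.polylines(c,[uv.reshape(-1,1,2)],True,col,1)
    cv2.imwrite(out,c)
if __name__=='__main__':
    J=[.6395,.0201,.0585];S=[.4649,.2839,-1.446]
    overlay('top',cv2.imread('pics/top0.png'),J,S,'pics/ovt.png',(175,335,175,295),5)
    overlay('side',cv2.imread('pics/side0.png'),J,S,'pics/ovs.png',(225,385,225,375),4)
E
python3 ov.py
```

```text
(no output)
```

View pics/ovt.png

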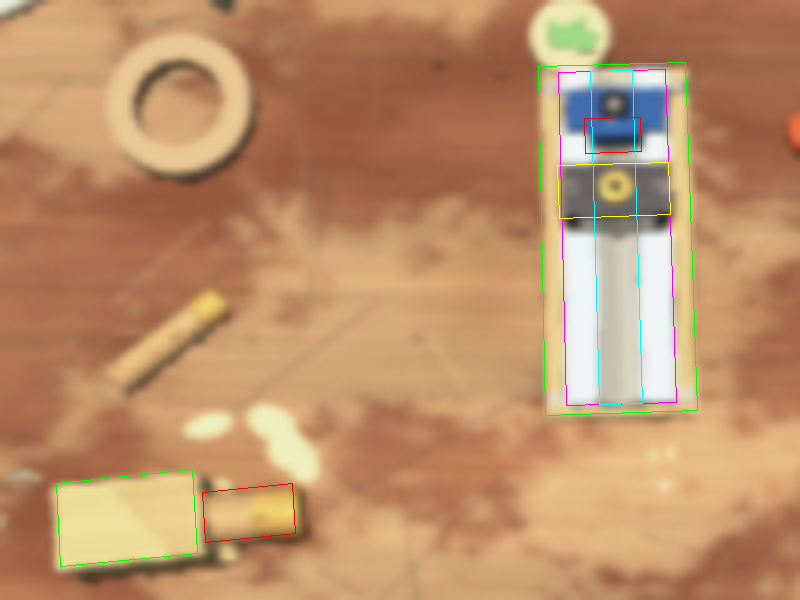

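View pics/ovs.png

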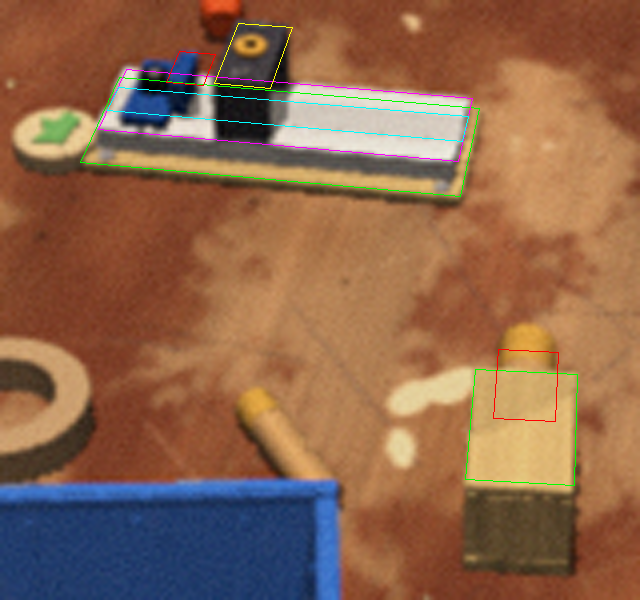

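```bash
cat >> h.py <<'E'
J=[.6395,.0201,.054];S=[.4649,.2839,-1.446]
def loc(q,x,y=0): c,s=np.cos(q[2]),np.sin(q[2]); return np.array([q[0]+c*x-s*y,q[1]+s*x+c*y])
def Rdown(yaw): # jaw (tool z) at world angle yaw, tool y down
    z=np.array([np.cos(yaw),np.sin(yaw),0]); y=np.array([0,0,-1.]); x=np.cross(y,z); return np.stack([x,y,z],1)
def go(p,jaw):
    s=ctrl.get_state(); Rm=R.from_quat(s['tcp_rot']).as_matrix(); jaws=[jaw,jaw+np.pi]
    best=min(((R.from_matrix(Rm.T@Rdown(j)).as_rotvec(),j) for j in jaws),key=lambda t:np.linalg.norm(t[0]))
    rv,j=best; dt=Rm.T@(np.array(p)-s['eef_pos'])
    print('t',round(s['time'],2),'pos',np.round(s['eef_pos'],4),'q',np.round(s['qpos'],2),'F',np.round(s['contact_force'],1),'open',round(s['opening'],3))
    print('jaw now',np.degrees(np.arctan2(Rm[1,2],Rm[0,2])).round(2),'ydown',np.round(Rm[:,1],4))
    print('rot units',np.round(np.degrees(rv)/30,4),'travel now',np.round(dt/.3,4),'travel in rotated frame',np.round(Rdown(j).T@(np.array(p)-s['eef_pos'])/.3,4))
    print('tool axes world x',np.round(Rm[:,0],3),'z',np.round(Rm[:,2],3))
E
python3 - <<'E'
from h import *
g=loc(S,.070); print(g); go([*g,.14],S[2]+np.pi/2)
E
```

```text
[0.47361309 0.21444439]
t 0.9 pos [0.1993 0.6449 0.2563] q [ 1.12  0.29  1.58 -0.    1.28 -0.15] F [-0.7 -1.1  0.1] open 1.0
jaw now 72.82 ydown [-0. -0. -1.]
rot units [1.0000e-04 2.1891e+00 1.0000e-04] travel now [ 1.2973  0.3877 -1.1007] travel in rotated frame [1.5374 0.3877 0.7287]
tool axes world x [ 0.955 -0.295  0.   ] z [ 0.295  0.955 -0.   ]
```

>>> arm_command --steps '[{"hand": 1, "travel": [0, 0, 0], "rotation": [0, 0.274, 0]}, {"hand": 1, "travel": [0, 0, 0], "rotation": [0, 0.274, 0]}, {"hand": 1, "travel": [0, 0, 0], "rotation": [0, 0.274, 0]}, {"hand": 1, "travel": [0, 0, 0], "rotation": [0, 0.274, 0]}, {"hand": 1, "travel": [0, 0, 0], "rotation": [0, 0.274, 0]}, {"hand": 1, "travel": [0, 0, 0], "rotation": [0, 0.274, 0]}, {"hand": 1, "travel": [0, 0, 0], "rotation": [0, 0.274, 0]}, {"hand": 1, "travel": [0, 0, 0], "rotation": [0, 0.274, 0]}, {"hand": 1, "travel": [0.14, 0, 0.066], "rotation": [0, 0, 0]}, {"hand": 1, "travel": [0.14, 0, 0.066], "rotation": [0, 0, 0]}, {"hand": 1, "travel": [0.14, 0, 0.066], "rotation": [0, 0, 0]}, {"hand": 1, "travel": [0.14, 0, 0.066], "rotation": [0, 0, 0]}, {"hand": 1, "travel": [0.14, 0, 0.066], "rotation": [0, 0, 0]}, {"hand": 1, "travel": [0.14, 0, 0.066], "rotation": [0, 0, 0]}, {"hand": 1, "travel": [0.14, 0, 0.066], "rotation": [0, 0, 0]}, {"hand": 1, "travel": [0.14, 0, 0.066], "rotation": [0, 0, 0]}, {"hand": 1, "travel": [0.14, 0, 0.066], "rotation": [0, 0, 0]}, {"hand": 1, "travel": [0.14, 0, 0.066], "rotation": [0, 0, 0]}, {"hand": 1, "travel": [0, 0, 0], "rotation": [0, 0, 0]}]' --grip_force 40

```text
time: 3.28
eef_pos: [0.4394, 0.2319, 0.2583]
tcp_rot: [-0.519, 0.477, -0.479, 0.524]
contact_force: [-0.2, 0.4, -1.0]
opening: 1.004
```

```bash
python3 - <<'E'
from h import *
g=loc(S,.070); go([*g,.10],S[2]+np.pi/2)
E
```

```text
t 3.27 pos [0.4394 0.2319 0.2583] q [ 0.28 -0.12  2.01  0.    1.25  0.19] F [-0.2  0.4 -1. ] open 1.004
jaw now 4.94 ydown [ 0.0067  0.0037 -1.    ]
rot units [-0.0134 -0.0736 -0.0056] travel now [0.0694 0.5283 0.1048] travel in rotated frame [0.0719 0.5278 0.1058]
tool axes world x [ 0.086 -0.996 -0.003] z [0.996 0.086 0.007]
```

>>> arm_command --steps '[{"hand": 1, "travel": [0.03, 0.1, 0.05], "rotation": [-0.013, -0.074, -0.006]}, {"hand": 1, "travel": [0.03, 0.14, 0.04], "rotation": [0, 0, 0]}, {"hand": 1, "travel": [0.01, 0.14, 0.01], "rotation": [0, 0, 0]}, {"hand": 0.7, "travel": [0, 0.13, 0], "rotation": [0, 0, 0]}, {"hand": 0.7, "travel": [0, 0, 0], "rotation": [0, 0, 0]}]'

```text
time: 3.9
eef_pos: [0.473, 0.2183, 0.1044]
tcp_rot: [-0.529, 0.466, -0.467, 0.533]
contact_force: [-0.3, 0.4, -0.2]
opening: 0.698
```

```bash
python3 - <<'E'
from h import *
g=loc(S,.070); go([*g,.040],S[2]+np.pi/2)
im,d,p=cam('side'); cv2.imwrite('pics/s1.png',cv2.resize(im[200:380,250:450],None,fx=4,fy=3.3))
E
```

```text
t 3.9 pos [0.473  0.2183 0.1044] q [0.24 0.13 2.07 0.   0.94 0.11] F [-0.3  0.4 -0.2] open 0.698
jaw now 7.35 ydown [ 0.0051  0.0037 -1.    ]
rot units [-0.0106  0.0066 -0.0059] travel now [ 0.0135  0.2146 -0.0007] travel in rotated frame [0.0129 0.2146 0.0006]
tool axes world x [ 0.128 -0.992 -0.003] z [0.992 0.128 0.006]
```

View pics/s1.png

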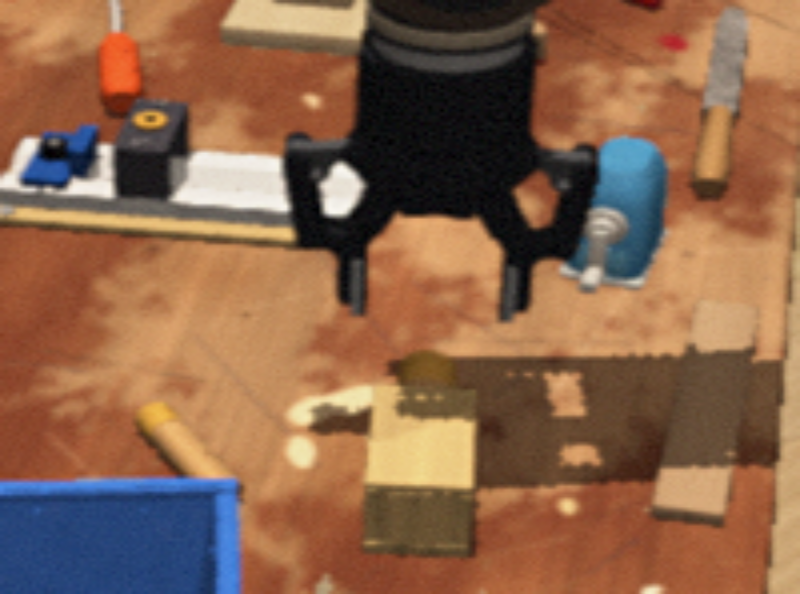

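The gripper (crop column ~432) sits centred over the brass end (~428,370), with both fingers clear of it. I'll go down and grip.

>>> arm_command --steps '[{"hand": 0.7, "travel": [0.007, 0.08, 0], "rotation": [-0.01, 0.006, -0.006]}, {"hand": 0.7, "travel": [0.006, 0.08, 0], "rotation": [0, 0, 0]}, {"hand": 0.7, "travel": [0, 0.055, 0], "rotation": [0, 0, 0]}, {"hand": 0.7, "travel": [0, 0, 0], "rotation": [0, 0, 0]}]'

```text
time: 4.45
eef_pos: [0.4822, 0.219, 0.0504]
tcp_rot: [-0.524, 0.463, -0.471, 0.537]
contact_force: [0.4, 0.3, -0.8]
opening: 0.699
```

```bash
python3 - <<'E'
from h import *
g=loc(S,.070); go([*g,.040],S[2]+np.pi/2)
E
```

```text
t 4.45 pos [0.4822 0.219  0.0504] q [0.23 0.23 2.07 0.   0.82 0.11] F [ 0.4  0.3 -0.8] open 0.699
jaw now 7.33 ydown [ 0.0216  0.0057 -0.9998]
rot units [-0.0423  0.0062 -0.0056] travel now [ 0.0115  0.0339 -0.0311] travel in rotated frame [ 0.0115  0.0347 -0.0303]
tool axes world x [ 0.128 -0.992 -0.003] z [0.992 0.128 0.022]
```

>>> arm_command --steps '[{"hand": 0.7, "travel": [0.01, 0.015, -0.03], "rotation": [-0.042, 0.006, -0.006]}, {"hand": 0.7, "travel": [0.003, 0.018, -0.005], "rotation": [-0.005, 0, 0]}, {"hand": 0.7, "travel": [0, 0, 0], "rotation": [0, 0, 0]}]'

```text
time: 4.82
eef_pos: [0.4735, 0.2143, 0.0426]
tcp_rot: [-0.53, 0.468, -0.468, 0.531]
contact_force: [0.4, -0.9, 0.8]
opening: 0.701
```

```bash
python3 - <<'E'
from h import *
g=loc(S,.070); go([*g,.040],S[2]+np.pi/2)
E
```

```text
t 4.83 pos [0.4735 0.2143 0.0426] q [0.23 0.24 2.08 0.   0.82 0.1 ] F [ 0.4 -0.9  0.8] open 0.701
jaw now 7.17 ydown [ 8.e-04  2.e-04 -1.e+00]
rot units [-0.0017  0.0005 -0.0002] travel now [-0.0006  0.0088  0.0003] travel in rotated frame [-0.0006  0.0088  0.0003]
tool axes world x [ 0.125 -0.992 -0.   ] z [0.992 0.125 0.001]
```

>>> arm_command --steps '[{"hand": 0.7, "travel": [0, 0.01, 0], "rotation": [0, 0, 0]}, {"hand": 0.2, "travel": [0, 0, 0], "rotation": [0, 0, 0]}, {"hand": 0.2, "travel": [0, 0, 0], "rotation": [0, 0, 0]}, {"hand": 0.2, "travel": [0, 0, 0], "rotation": [0, 0, 0]}, {"hand": 0.2, "travel": [0, 0, 0], "rotation": [0, 0, 0]}]' --grip_force 50

```text
time: 5.45
eef_pos: [0.4741, 0.2143, 0.0402]
tcp_rot: [-0.53, 0.467, -0.468, 0.531]
contact_force: [-0.0, -0.3, 0.8]
opening: 0.304
```

```bash
python3 - <<'E'
from h import *
g=loc(S,.070); go([*g,.040],S[2]+np.pi/2)
im,d,p=cam('side'); cv2.imwrite('pics/s2.png',cv2.resize(im[260:380,290:420],None,fx=5,fy=5))
im,d,p=cam('top'); cv2.imwrite('pics/t2.png',cv2.resize(im[230:320,170:290],None,fx=5,fy=5))
E
```

```text
t 5.45 pos [0.4741 0.2143 0.0402] q [0.23 0.24 2.08 0.   0.82 0.1 ] F [-0.  -0.3  0.8] open 0.304
jaw now 7.16 ydown [ 1.8e-03  5.0e-04 -1.0e+00]
rot units [-0.0035  0.0004 -0.0005] travel now [-0.0006  0.0007 -0.0015] travel in rotated frame [-0.0006  0.0007 -0.0015]
tool axes world x [ 0.125 -0.992 -0.   ] z [0.992 0.125 0.002]
```

View pics/s2.png

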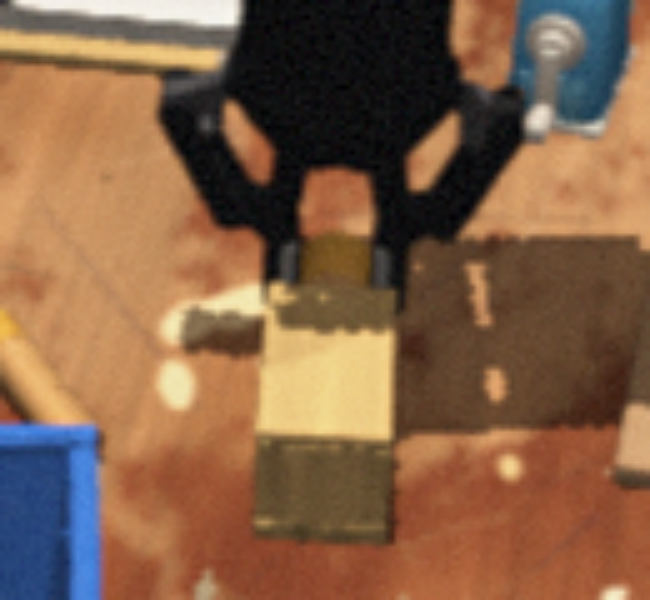

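>>> arm_command --steps '[{"hand": 0.2, "travel": [0.02, -0.006, 0], "rotation": [0, 0, 0]}, {"hand": 0.2, "travel": [0.05, 0, 0], "rotation": [0, 0, 0]}, {"hand": 0.2, "travel": [0.05, 0, 0], "rotation": [0, 0, 0]}, {"hand": 0.2, "travel": [0.05, 0, 0], "rotation": [0, 0, 0]}, {"hand": 0.2, "travel": [0, 0, 0], "rotation": [0, 0, 0]}]'

```text
time: 6.18
eef_pos: [0.4803, 0.1591, 0.0412]
tcp_rot: [-0.53, 0.468, -0.468, 0.53]
contact_force: [0.9, -0.3, -1.5]
opening: 0.307
```

```bash
python3 - <<'E'
from h import *
g=loc(S,.148); go([*g,.041],S[2]+np.pi/2)
im,d,p=cam('side'); cv2.imwrite('pics/s3.png',cv2.resize(im[250:370,290:420],None,fx=5,fy=5))
E
```

```text
t 6.17 pos [0.4803 0.1591 0.0412] q [ 0.12  0.21  2.11 -0.    0.81 -0.  ] F [ 0.9 -0.3 -1.5] open 0.307
jaw now 7.11 ydown [ 6.e-04 -4.e-04 -1.e+00]
rot units [-0.001  -0.0013  0.0009] travel now [0.0743 0.0006 0.001 ] travel in rotated frame [0.0743 0.0006 0.0009]
tool axes world x [ 0.124 -0.992  0.   ] z [0.992 0.124 0.001]
```

View pics/s3.png

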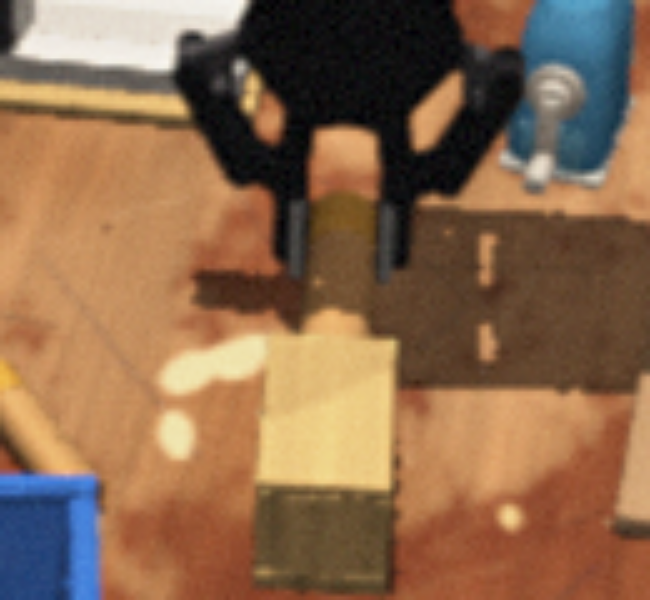

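>>> arm_command --steps '[{"hand": 0.2, "travel": [0.045, 0, 0], "rotation": [0, 0, 0]}, {"hand": 0.2, "travel": [0.035, 0, 0], "rotation": [0, 0, 0]}, {"hand": 0.2, "travel": [0, -0.01, 0], "rotation": [0, 0, 0]}, {"hand": 0.2, "travel": [0, -0.08, 0], "rotation": [0, 0, 0]}, {"hand": 0.2, "travel": [0, -0.12, 0], "rotation": [0, 0, 0]}, {"hand": 0.2, "travel": [0, -0.12, 0], "rotation": [0, 0, 0]}, {"hand": 0.2, "travel": [0, 0, 0], "rotation": [0, 0, 0]}]'

```text
time: 7.1
eef_pos: [0.4829, 0.1346, 0.143]
tcp_rot: [0.53, -0.468, 0.468, -0.53]
contact_force: [0.0, -0.4, -1.4]
opening: 0.307
```

```bash
python3 - <<'E'
from h import *
im,d,p=cam('side'); cv2.imwrite('pics/s4.png',cv2.resize(im[200:370,250:450],None,fx=4,fy=3.4))
g=loc(J,-.035); go([*g,.14],J[2]+np.pi/2)
E
```

```text
t 7.15 pos [0.4814 0.1345 0.1409] q [ 0.07  0.03  2.09  0.    1.02 -0.06] F [ 0.3 -0.1 -2. ] open 0.307
jaw now 7.16 ydown [-0.0048 -0.     -1.    ]
rot units [ 0.0065 -2.8645 -0.0077] travel now [0.4356 0.001  0.3589] travel in rotated frame [ 0.3888  0.0029 -0.4091]
tool axes world x [ 0.125 -0.992 -0.001] z [ 0.992  0.125 -0.005]
```

View pics/s4.png

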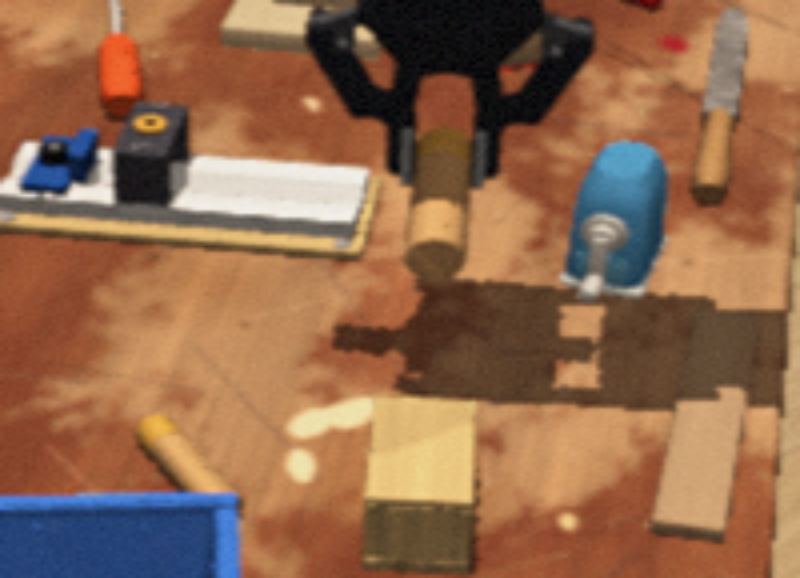

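>>> arm_command --steps '[{"hand": 0.2, "travel": [0, -0.02, 0], "rotation": [0.006, -0.32, -0.007]}, {"hand": 0.2, "travel": [0, -0.02, 0], "rotation": [0, -0.32, 0]}, {"hand": 0.2, "travel": [0, 0, 0], "rotation": [0, -0.32, 0]}, {"hand": 0.2, "travel": [0, 0, 0], "rotation": [0, -0.32, 0]}, {"hand": 0.2, "travel": [0, 0, 0], "rotation": [0, -0.32, 0]}, {"hand": 0.2, "travel": [0, 0, 0], "rotation": [0, -0.32, 0]}, {"hand": 0.2, "travel": [0, 0, 0], "rotation": [0, -0.32, 0]}, {"hand": 0.2, "travel": [0, 0, 0], "rotation": [0, -0.32, 0]}, {"hand": 0.2, "travel": [0, 0, 0], "rotation": [0, -0.3, 0]}, {"hand": 0.2, "travel": [0, 0, 0], "rotation": [0, 0, 0]}]'

```text
time: 8.4
eef_pos: [0.4679, 0.1343, 0.1307]
tcp_rot: [0.707, 0.022, -0.049, -0.705]
contact_force: [0.1, -0.5, -0.7]
opening: 0.304
```

```bash
python3 - <<'E'
from h import *
g=loc(J,-.035); go([*g,.13],J[2]+np.pi/2)
E
```

```text
t 8.4 pos [0.4679 0.1343 0.1307] q [ 0.07  0.04  2.11 -0.    1.04 -1.6 ] F [ 0.1 -0.5 -0.7] open 0.304
jaw now 95.78 ydown [-0.039  -0.0047 -0.9992]
rot units [ 0.0032  0.0894 -0.0751] travel now [ 0.4141 -0.0136 -0.4309] travel in rotated frame [ 0.434   0.0024 -0.411 ]
tool axes world x [ 0.994  0.101 -0.039] z [-0.101  0.995 -0.001]
```

>>> arm_command --steps '[{"hand": 0.2, "travel": [0, -0.02, 0], "rotation": [0.003, 0.09, -0.075]}, {"hand": 0.2, "travel": [0.1, 0, -0.1], "rotation": [0, 0, 0]}, {"hand": 0.2, "travel": [0.1, 0, -0.1], "rotation": [0, 0, 0]}, {"hand": 0.2, "travel": [0.1, 0, -0.1], "rotation": [0, 0, 0]}, {"hand": 0.2, "travel": [0.08, 0, -0.08], "rotation": [0, 0, 0]}, {"hand": 0.2, "travel": [0, 0, 0], "rotation": [0, 0, 0]}]'

```text
time: 9.15
eef_pos: [0.5857, 0.0235, 0.1274]
tcp_rot: [-0.706, -0.008, 0.017, 0.708]
contact_force: [-1.3, 0.4, -1.6]
opening: 0.304
```

```bash
python3 - <<'E'
from h import *
g=loc(J,-.035); go([*g,.10],J[2]+np.pi/2)
E
```

```text
t 9.15 pos [0.5857 0.0235 0.1274] q [-0.13  0.24  1.89  0.    1.03 -1.74] F [-1.3  0.4 -1.6] open 0.304
jaw now 92.05 ydown [-0.0121  0.0017 -0.9999]
rot units [-0.0042 -0.0347 -0.0229] travel now [ 0.0634  0.0904 -0.0199] travel in rotated frame [ 0.0619  0.0912 -0.0208]
tool axes world x [ 0.999  0.036 -0.012] z [-0.036  0.999  0.002]
```

>>> arm_command --steps '[{"hand": 0.2, "travel": [0.04, 0.03, -0.015], "rotation": [-0.004, -0.035, -0.023]}, {"hand": 0.2, "travel": [0.02, 0.04, -0.005], "rotation": [0, 0, -0.01]}, {"hand": 0.2, "travel": [0, 0.01, 0], "rotation": [0, 0, 0]}, {"hand": 0.2, "travel": [0, 0, 0], "rotation": [0, 0, 0]}]'

```text
time: 9.65
eef_pos: [0.6017, 0.0201, 0.0983]
tcp_rot: [-0.706, -0.019, 0.019, 0.707]
contact_force: [1.1, -0.1, -1.4]
opening: 0.306
```

```bash
python3 - <<'E'
from h import *
g=loc(J,-.035); go([*g,.048],J[2]+np.pi/2)
for n in('side','top'):
    im,d,p=cam(n); np.savez(n+'1.npz',im=im,d=d); 
    w=(190,300,230,380) if n=='side' else (180,310,240,390)
    cv2.imwrite(f'pics/{n}5.png',cv2.resize(im[w[0]:w[1],w[2]:w[3]],None,fx=5,fy=4.5,interpolation=cv2.INTER_CUBIC))
E
```

```text
t 9.65 pos [0.6017 0.0201 0.0983] q [-0.14  0.3   1.87  0.    0.97 -1.76] F [ 1.1 -0.1 -1.4] open 0.306
jaw now 93.11 ydown [-0.      0.0017 -1.    ]
rot units [-0.0033  0.0007  0.0001] travel now [ 0.0092  0.1675 -0.0071] travel in rotated frame [ 0.0092  0.1675 -0.0069]
tool axes world x [0.999 0.054 0.   ] z [-0.054  0.999  0.002]
```

View pics/side5.png

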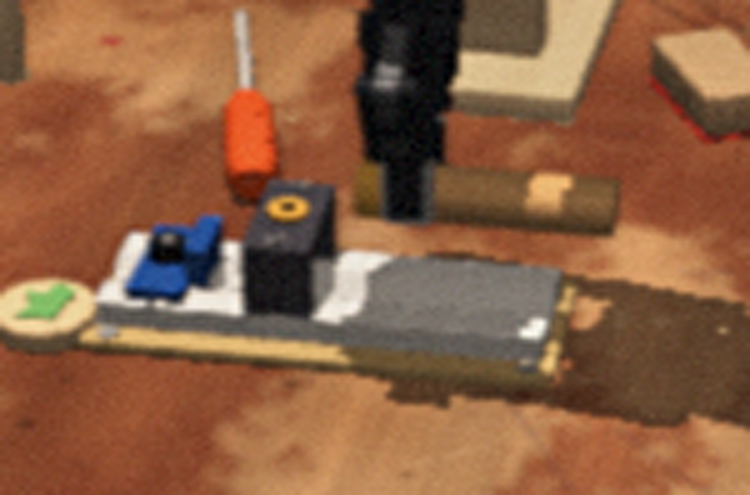

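View pics/top5.png

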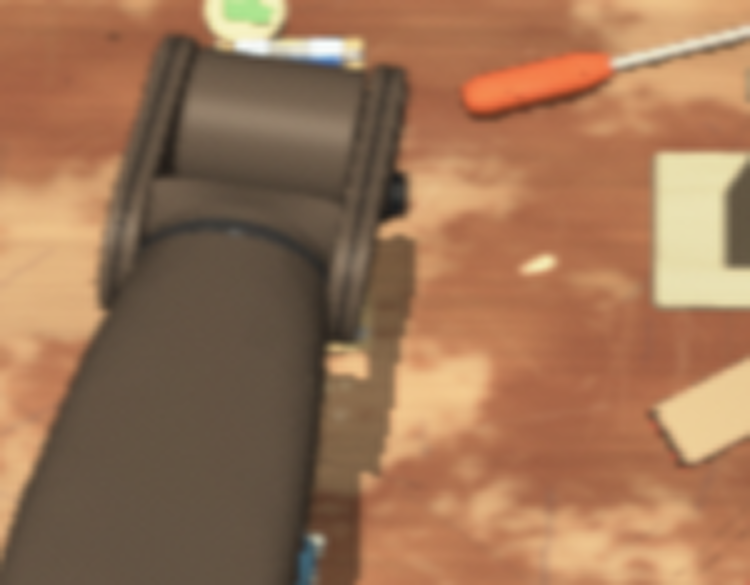

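```bash
cat > rod.py <<'E'
from h import *
from scipy.optimize import least_squares
def rodfit(f,n,xr,yr,zr,skip=None,z0=.05):
    D=np.load(f); p=ctrl.camera_params(n); P,u,v=pts(D['d'],p)
    m=(P[:,0]>xr[0])&(P[:,0]<xr[1])&(P[:,1]>yr[0])&(P[:,1]<yr[1])&(P[:,2]>zr[0])&(P[:,2]<zr[1])
    c=D['im'][v,u].astype(int); m&=(c[:,2]-c[:,0])>25   # woody/brassy
    Q=P[m]; xm=Q[:,0].mean()
    def res(a):
        o=np.array([xm,a[0],a[1]]); d=np.array([1,a[2],a[3]]); d/=np.linalg.norm(d)
        w=Q-o; return np.linalg.norm(w-np.outer(w@d,d),axis=1)-.014
    r=least_squares(res,[Q[:,1].mean()-.01,Q[:,2].mean()-.005,0.05,0],loss='soft_l1',f_scale=.002)
    d=np.array([1,r.x[2],r.x[3]]); d/=np.linalg.norm(d); t=(Q-[xm,r.x[0],r.x[1]])@d
    print(n,'N',len(Q),'axis pt',np.round([xm,r.x[0],r.x[1]],4),'yaw',np.degrees(r.x[2]).round(2),'pitch',np.degrees(np.arctan(r.x[3])).round(2),'rms',np.sqrt((r.fun**2).mean()).round(4))
    e=[np.array([xm,r.x[0],r.x[1]])+d*k for k in np.percentile(t,[1,99])]; print('ends',np.round(e,4)); 
    L=toJ(np.array(e)); print('ends in jig',np.round(L,4))
def toJ(P):
    c,s=np.cos(J[2]),np.sin(J[2]); d=P[:,:2]-J[:2]; return np.c_[d[:,0]*c+d[:,1]*s,-d[:,0]*s+d[:,1]*c,P[:,2]]
if __name__=='__main__':
    rodfit('side1.npz','side',(.48,.65),(-.01,.06),(.055,.11))
E
python3 rod.py
```

```text
side N 572 axis pt [0.5609 0.0196 0.0799] yaw 3.03 pitch 0.25 rms 0.0027
ends [[0.5149 0.0171 0.0797]
 [0.6313 0.0233 0.0803]]
ends in jig [[-0.1246  0.0038  0.0797]
 [-0.0081  0.0036  0.0803]]
```

>>> arm_command --steps '[{"hand": 0.2, "travel": [0, 0.04, -0.004], "rotation": [-0.003, 0, 0]}, {"hand": 0.2, "travel": [0, 0.05, -0.003], "rotation": [0, 0, 0]}, {"hand": 0.2, "travel": [0, 0.03, 0], "rotation": [0, 0, 0]}, {"hand": 0.2, "travel": [0, 0, 0], "rotation": [0, 0, 0]}]'

```text
time: 10.25
eef_pos: [0.6018, 0.018, 0.0605]
tcp_rot: [0.707, 0.02, -0.019, -0.707]
contact_force: [0.0, -0.1, -1.2]
opening: 0.303
```

```bash
python3 - <<'E'
from h import *
g=loc(J,-.037); go([*g,.0483],J[2]+np.pi/2)
E
```

```text
t 10.25 pos [0.6018 0.018  0.0605] q [-0.14  0.36  1.88  0.    0.9  -1.76] F [ 0.  -0.1 -1.2] open 0.303
jaw now 93.12 ydown [ 1.1e-03 -1.0e-04 -1.0e+00]
rot units [0.0003 0.0009 0.0021] travel now [0.0025 0.0407 0.0002] travel in rotated frame [0.0026 0.0407 0.0002]
tool axes world x [0.999 0.054 0.001] z [-0.054  0.999 -0.   ]
```

Well aligned. I'll lower slowly, watching the vertical force.

>>> arm_command --steps '[{"hand": 0.2, "travel": [0, 0.02, 0], "rotation": [0, 0, 0.002]}, {"hand": 0.2, "travel": [0, 0.012, 0], "rotation": [0, 0, 0]}, {"hand": 0.2, "travel": [0, 0, 0], "rotation": [0, 0, 0]}]'

```text
time: 10.62
eef_pos: [0.6022, 0.0179, 0.0506]
tcp_rot: [0.707, 0.02, -0.019, -0.707]
contact_force: [-0.4, -0.5, -1.1]
opening: 0.306
```

>>> arm_command --steps '[{"hand": 0.2, "travel": [0, 0.006, 0], "rotation": [0, 0, 0]}, {"hand": 0.2, "travel": [0, 0, 0], "rotation": [0, 0, 0]}]'

```text
time: 10.88
eef_pos: [0.6028, 0.0177, 0.0494]
tcp_rot: [0.707, 0.02, -0.019, -0.707]
contact_force: [0.1, -0.0, -0.6]
opening: 0.303
```

```bash
python3 - <<'E'
from h import *
g=loc(J,-.037); go([*g,.0483],J[2]+np.pi/2)
for n in ('side',):
    im,d,p=cam(n); np.savez(n+'2.npz',im=im,d=d); w=(190,300,230,380)
    cv2.imwrite(f'pics/{n}6.png',cv2.resize(im[w[0]:w[1],w[2]:w[3]],None,fx=5,fy=5,interpolation=cv2.INTER_CUBIC))
from rod import *
rodfit('side2.npz','side',(.48,.65),(-.01,.06),(.031,.06))
E
```

```text
t 10.88 pos [0.6028 0.0177 0.0494] q [-0.14  0.38  1.88 -0.    0.88 -1.76] F [ 0.1 -0.  -0.6] open 0.303
jaw now 93.14 ydown [ 2.1e-03 -8.0e-04 -1.0e+00]
rot units [0.0017 0.0014 0.0039] travel now [-0.0007  0.0038  0.0014] travel in rotated frame [-0.0007  0.0038  0.0014]
tool axes world x [0.998 0.055 0.002] z [-0.055  0.999 -0.001]
side N 413 axis pt [0.5618 0.0171 0.0311] yaw 1.51 pitch 1.49 rms 0.0034
ends [[0.5162 0.0159 0.0299]
 [0.6251 0.0188 0.0327]]
ends in jig [[-0.1233  0.0025  0.0299]
 [-0.0144 -0.0005  0.0327]]
```

View pics/side6.png

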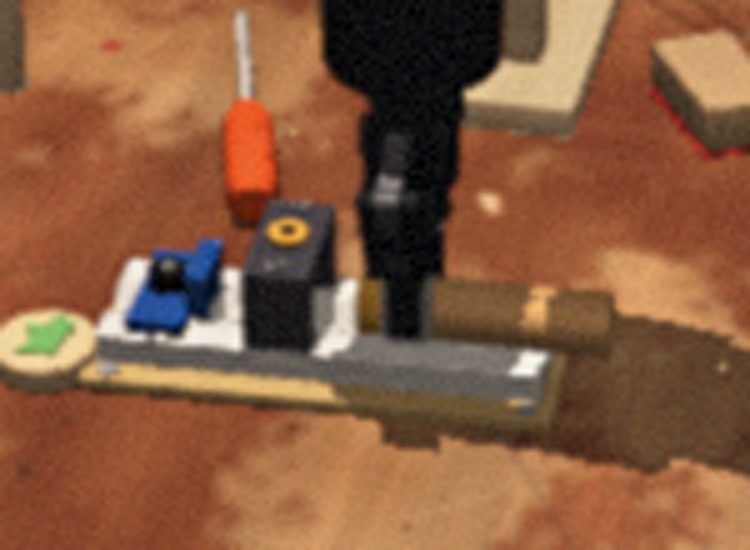

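>>> arm_command --steps '[{"hand": 0.2, "travel": [0, 0.005, 0], "rotation": [0, 0, 0]}, {"hand": 0.2, "travel": [0, 0, 0], "rotation": [0, 0, 0]}]'

```text
time: 11.18
eef_pos: [0.6033, 0.0173, 0.0488]
tcp_rot: [0.707, 0.021, -0.018, -0.706]
contact_force: [-0.6, -0.5, 0.2]
opening: 0.305
```

>>> arm_command --steps '[{"hand": 0.2, "travel": [0, 0.002, 0], "rotation": [0, 0, 0]}, {"hand": 0.2, "travel": [0, 0, 0], "rotation": [0, 0, 0]}]'

```text
time: 11.42
eef_pos: [0.6034, 0.0171, 0.0485]
tcp_rot: [0.708, 0.021, -0.018, -0.706]
contact_force: [-0.1, -1.5, -0.2]
opening: 0.306
```

>>> arm_command --steps '[{"hand": 0.4, "travel": [0, 0, 0], "rotation": [0, 0, 0]}, {"hand": 0.6, "travel": [0, 0, 0], "rotation": [0, 0, 0]}, {"hand": 0.7, "travel": [0, 0, 0], "rotation": [0, 0, 0]}, {"hand": 0.7, "travel": [0, 0, 0], "rotation": [0, 0, 0]}, {"hand": 0.7, "travel": [0, -0.05, 0], "rotation": [0, 0, 0]}, {"hand": 0.7, "travel": [0, -0.08, 0], "rotation": [0, 0, 0]}, {"hand": 0.7, "travel": [0, -0.03, 0], "rotation": [0, 0, 0]}, {"hand": 0.7, "travel": [0, 0, 0], "rotation": [0, 0, 0]}]'

```text
time: 12.42
eef_pos: [0.6037, 0.0178, 0.0996]
tcp_rot: [0.707, 0.021, -0.017, -0.707]
contact_force: [-0.5, 0.5, 0.7]
opening: 0.698
```

```bash
python3 - <<'E'
from h import *
for n in ('side',):
    im,d,p=cam(n); np.savez(n+'3.npz',im=im,d=d); w=(190,300,230,380)
    cv2.imwrite(f'pics/{n}7.png',cv2.resize(im[w[0]:w[1],w[2]:w[3]],None,fx=5,fy=5,interpolation=cv2.INTER_CUBIC))
from rod import *
rodfit('side3.npz','side',(.48,.65),(-.01,.06),(.031,.06))
g=loc(J,-.098); go([*g,.10],J[2]+np.pi/2)
E
```

```text
side N 497 axis pt [0.5705 0.0168 0.0298] yaw 2.03 pitch 0.1 rms 0.0022
ends [[0.5169 0.0149 0.0297]
 [0.6261 0.0188 0.0299]]
ends in jig [[-0.1227  0.0014  0.0297]
 [-0.0135 -0.0006  0.0299]]
t 12.47 pos [0.6035 0.0178 0.0992] q [-0.14  0.3   1.86 -0.    0.97 -1.76] F [ 0.4 -0.4 -0.5] open 0.699
jaw now 93.12 ydown [ 4.5e-03 -7.0e-04 -1.0e+00]
rot units [0.0018 0.0009 0.0086] travel now [-0.2066 -0.0036  0.0012] travel in rotated frame [-0.2066 -0.0027  0.0011]
tool axes world x [0.999 0.054 0.004] z [-0.054  0.999 -0.001]
```

View pics/side7.png

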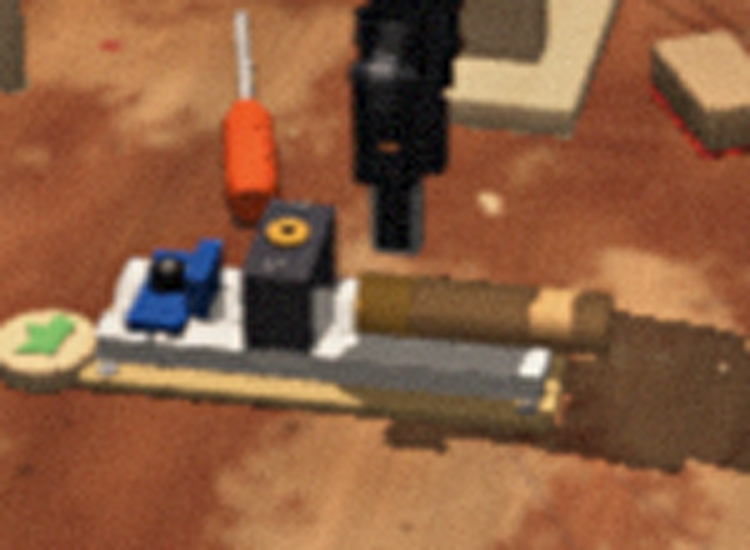

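>>> arm_command --steps '[{"hand": 0.7, "travel": [-0.1, -0.003, 0], "rotation": [0.002, 0, 0.009]}, {"hand": 0.7, "travel": [-0.1, 0, 0], "rotation": [0, 0, 0]}, {"hand": 0.7, "travel": [0, 0, 0], "rotation": [0, 0, 0]}]'

```text
time: 12.85
eef_pos: [0.541, 0.0147, 0.0976]
tcp_rot: [-0.707, -0.018, 0.021, 0.707]
contact_force: [0.5, 0.7, 1.0]
opening: 0.701
```

```bash
python3 - <<'E'
from h import *
g=loc(J,-.098); go([*g,.0488],J[2]+np.pi/2)
E
```

```text
t 12.85 pos [0.541  0.0147 0.0976] q [-0.16  0.19  2.01  0.    0.95 -1.79] F [0.5 0.7 1. ] open 0.701
jaw now 93.12 ydown [-3.8e-03  7.0e-04 -1.0e+00]
rot units [-0.0017  0.0008 -0.0071] travel now [0.0027 0.1628 0.0003] travel in rotated frame [0.0021 0.1628 0.0004]
tool axes world x [ 0.999  0.054 -0.004] z [-0.054  0.999  0.001]
```

>>> arm_command --steps '[{"hand": 0.7, "travel": [0.002, 0.05, 0], "rotation": [-0.002, 0, -0.007]}, {"hand": 0.7, "travel": [0, 0.05, 0], "rotation": [0, 0, 0]}, {"hand": 0.7, "travel": [0, 0.04, 0], "rotation": [0, 0, 0]}, {"hand": 0.5, "travel": [0, 0.015, 0], "rotation": [0, 0, 0]}, {"hand": 0.5, "travel": [0, 0, 0], "rotation": [0, 0, 0]}]'

```text
time: 13.48
eef_pos: [0.5433, 0.0146, 0.0461]
tcp_rot: [-0.707, -0.019, 0.02, 0.707]
contact_force: [0.8, -0.2, 0.1]
opening: 0.499
```

```bash
python3 - <<'E'
from h import *
g=loc(J,-.098); go([*g,.0488],J[2]+np.pi/2)
E
```

```text
t 13.47 pos [0.5433 0.0146 0.0461] q [-0.16  0.28  2.02 -0.    0.84 -1.78] F [ 0.8 -0.2  0.1] open 0.499
jaw now 93.11 ydown [-9.e-04  1.e-04 -1.e+00]
rot units [-0.0002  0.0007 -0.0017] travel now [-0.0054 -0.0091  0.001 ] travel in rotated frame [-0.0054 -0.0091  0.001 ]
tool axes world x [ 0.999  0.054 -0.001] z [-0.054  0.999  0.   ]
```

>>> arm_command --steps '[{"hand": 0.5, "travel": [-0.003, -0.011, 0.001], "rotation": [0, 0, -0.002]}, {"hand": 0.5, "travel": [0, 0, 0], "rotation": [0, 0, 0]}, {"hand": 0.25, "travel": [0, 0, 0], "rotation": [0, 0, 0]}, {"hand": 0.25, "travel": [0, 0, 0], "rotation": [0, 0, 0]}, {"hand": 0.25, "travel": [0, 0, 0], "rotation": [0, 0, 0]}]' --grip_force 25

```text
time: 14.1
eef_pos: [0.5433, 0.0141, 0.0512]
tcp_rot: [0.707, 0.02, -0.018, -0.706]
contact_force: [-0.8, -1.0, -1.6]
opening: 0.314
```

```bash
python3 - <<'E'
from h import *
g=loc(J,-.098); go([*g,.0488],J[2]+np.pi/2)
n='side'; im,d,p=cam(n); np.savez(n+'4.npz',im=im,d=d); w=(190,300,230,380)
cv2.imwrite(f'pics/{n}8.png',cv2.resize(im[w[0]:w[1],w[2]:w[3]],None,fx=5,fy=5,interpolation=cv2.INTER_CUBIC))
E
```

```text
t 14.1 pos [0.5433 0.0141 0.0512] q [-0.16  0.26  2.02 -0.    0.85 -1.78] F [-0.8 -1.  -1.6] open 0.314
jaw now 93.14 ydown [ 0.003  -0.0018 -1.    ]
rot units [0.0037 0.0016 0.0055] travel now [-0.0055  0.0081  0.0027] travel in rotated frame [-0.0054  0.0081  0.0027]
tool axes world x [0.998 0.055 0.003] z [-0.055  0.998 -0.002]
```

View pics/side8.png

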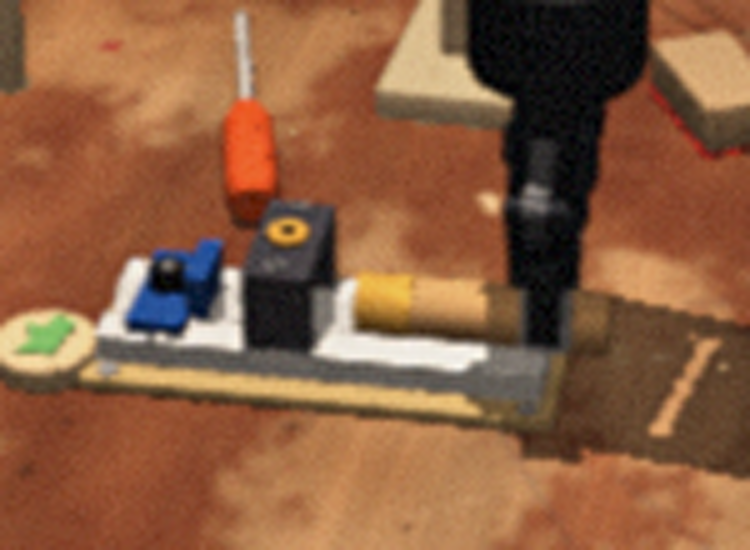

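>>> arm_command --steps '[{"hand": 0.25, "travel": [0.01, 0.003, 0], "rotation": [0.003, 0.001, 0.005]}, {"hand": 0.25, "travel": [0.015, 0, 0], "rotation": [0, 0, 0]}, {"hand": 0.25, "travel": [0.015, 0, 0], "rotation": [0, 0, 0]}]'

```text
time: 14.52
eef_pos: [0.5538, 0.0145, 0.0511]
tcp_rot: [0.707, 0.017, -0.022, -0.707]
contact_force: [-0.4, -0.9, 0.5]
opening: 0.312
```

```bash
python3 - <<'E'
from h import *
g=loc(J,-.098); go([*g,.0488],J[2]+np.pi/2)
n='side'; im,d,p=cam(n); np.savez(n+'5.npz',im=im,d=d); w=(190,300,230,380)
from rod import *
rodfit('side5.npz','side',(.48,.65),(-.01,.06),(.031,.05))
E
```

```text
t 14.53 pos [0.5538 0.0145 0.0511] q [-0.16  0.29  1.99 -0.    0.87 -1.78] F [-0.4 -0.9  0.5] open 0.312
jaw now 93.16 ydown [-7.e-03 -8.e-04 -1.e+00]
rot units [ 0.0009  0.0021 -0.0135] travel now [-0.0404  0.0078  0.0034] travel in rotated frame [-0.0405  0.0075  0.0034]
tool axes world x [ 0.998  0.055 -0.007] z [-0.055  0.998 -0.   ]
side N 404 axis pt [0.5863 0.0175 0.0299] yaw 2.16 pitch 0.03 rms 0.0028
ends [[0.5274 0.0153 0.0299]
 [0.6359 0.0194 0.0299]]
ends in jig [[-0.1122  0.0012  0.0299]
 [-0.0037 -0.0005  0.0299]]
```

>>> arm_command --steps '[{"hand": 0.25, "travel": [0.018, 0.003, 0], "rotation": [0, 0, -0.013]}, {"hand": 0.25, "travel": [0.018, 0.001, 0], "rotation": [0, 0, 0]}, {"hand": 0.25, "travel": [0.018, 0, 0], "rotation": [0, 0, 0]}, {"hand": 0.25, "travel": [0.018, 0, 0], "rotation": [0, 0, 0]}, {"hand": 0.25, "travel": [0.018, 0, 0], "rotation": [0, 0, 0]}]'

```text
time: 15.2
eef_pos: [0.5801, 0.0157, 0.051]
tcp_rot: [0.707, 0.016, -0.023, -0.707]
contact_force: [-4.0, -2.6, 3.6]
opening: 0.318
```

```bash
python3 - <<'E'
from h import *
g=loc(J,-.050); go([*g,.0505],J[2]+np.pi/2)
n='side'; im,d,p=cam(n); np.savez(n+'6.npz',im=im,d=d); w=(190,300,230,380)
cv2.imwrite(f'pics/{n}9.png',cv2.resize(im[w[0]:w[1],w[2]:w[3]],None,fx=5,fy=5,interpolation=cv2.INTER_CUBIC))
n='top'; im,d,p=cam(n); cv2.imwrite(f'pics/{n}9.png',cv2.resize(im[180:260,260:360],None,fx=6,fy=6,interpolation=cv2.INTER_CUBIC))
from rod import *
rodfit('side6.npz','side',(.48,.65),(-.01,.06),(.031,.05))
E
```

```text
t 15.2 pos [0.5801 0.0157 0.051 ] q [-0.15  0.34  1.93 -0.    0.89 -1.77] F [-4.  -2.6  3.6] open 0.318
jaw now 93.21 ydown [-0.0103 -0.001  -0.9999]
rot units [ 0.0008  0.0039 -0.0197] travel now [0.0319 0.0013 0.0037] travel in rotated frame [0.0319 0.0017 0.0038]
tool axes world x [ 0.998  0.056 -0.01 ] z [-0.056  0.998 -0.   ]
side N 324 axis pt [0.6032 0.0179 0.0297] yaw 2.79 pitch 0.15 rms 0.0031
ends [[0.5534 0.0155 0.0296]
 [0.6446 0.0199 0.0298]]
ends in jig [[-0.0862  0.      0.0296]
 [ 0.0051 -0.0005  0.0298]]
```

View pics/side9.png

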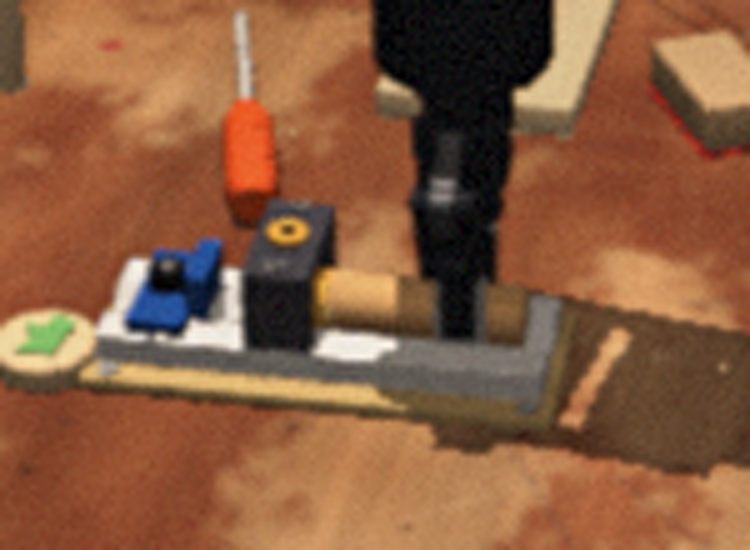

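>>> arm_command --steps '[{"hand": 0.25, "travel": [0.01, -0.001, -0.002], "rotation": [0, 0, -0.02]}, {"hand": 0.25, "travel": [0.01, 0, -0.001], "rotation": [0, 0, 0]}, {"hand": 0.25, "travel": [0.01, 0, 0], "rotation": [0, 0, 0]}, {"hand": 0.25, "travel": [0, 0, 0], "rotation": [0, 0, 0]}]'

```text
time: 15.8
eef_pos: [0.5898, 0.0162, 0.051]
tcp_rot: [-0.706, -0.02, 0.019, 0.707]
contact_force: [0.4, 0.0, 1.9]
opening: 0.316
```

```bash
python3 - <<'E'
from h import *
g=loc(J,-.050); go([*g,.0505],J[2]+np.pi/2)
E
```

```text
t 15.8 pos [0.5898 0.0162 0.051 ] q [-0.15  0.35  1.91  0.    0.88 -1.77] F [0.4 0.  1.9] open 0.316
jaw now 93.19 ydown [ 0.0019  0.0012 -1.    ]
rot units [-0.002   0.0033  0.0037] travel now [-0.0005  0.0017  0.0042] travel in rotated frame [-0.0005  0.0017  0.0042]
tool axes world x [0.998 0.056 0.002] z [-0.056  0.998  0.001]
```

View pics/top9.png

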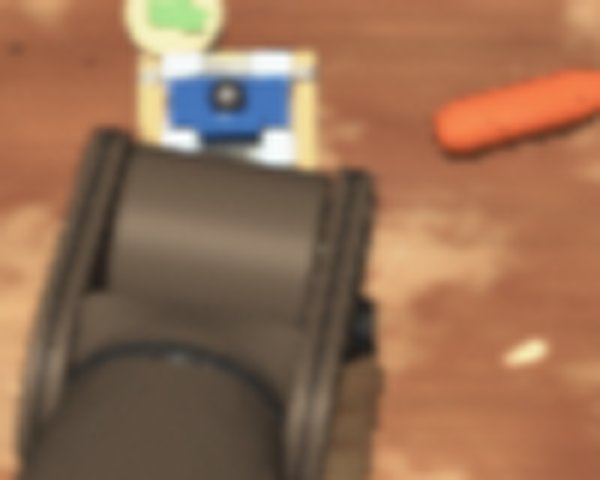

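>>> arm_command --steps '[{"hand": 0.25, "travel": [0.005, 0, 0], "rotation": [-0.002, 0.003, 0.004]}, {"hand": 0.25, "travel": [0.005, 0, 0], "rotation": [0, 0, 0]}, {"hand": 0.25, "travel": [0.005, 0, 0], "rotation": [0, 0, 0]}]'

```text
time: 16.18
eef_pos: [0.5939, 0.0164, 0.051]
tcp_rot: [0.707, 0.019, -0.02, -0.707]
contact_force: [-2.9, -0.7, 3.8]
opening: 0.313
```

>>> arm_command --steps '[{"hand": 0.25, "travel": [0.004, 0, 0], "rotation": [0, 0, 0]}, {"hand": 0.25, "travel": [0.004, 0, 0], "rotation": [0, 0, 0]}]'

```text
time: 16.42
eef_pos: [0.5965, 0.0165, 0.051]
tcp_rot: [0.707, 0.018, -0.02, -0.707]
contact_force: [-2.7, -0.1, 3.9]
opening: 0.314
```

```bash
python3 - <<'E'
from h import *
g=loc(J,-.050); go([*g,.0505],J[2]+np.pi/2)
E
```

```text
t 16.43 pos [0.5965 0.0165 0.051 ] q [-0.14  0.37  1.89 -0.    0.89 -1.77] F [-2.7 -0.1  3.9] open 0.314
jaw now 93.13 ydown [-2.3e-03 -2.0e-04 -1.0e+00]
rot units [ 0.0002  0.0012 -0.0044] travel now [-0.0228  0.0017  0.0042] travel in rotated frame [-0.0228  0.0017  0.0042]
tool axes world x [ 0.999  0.055 -0.002] z [-0.055  0.999 -0.   ]
```

>>> arm_command --steps '[{"hand": 0.25, "travel": [0.004, 0, 0], "rotation": [0, 0, 0]}, {"hand": 0.25, "travel": [0.004, 0, 0], "rotation": [0, 0, 0]}]'

```text
time: 16.68
eef_pos: [0.599, 0.0166, 0.051]
tcp_rot: [0.707, 0.018, -0.02, -0.707]
contact_force: [-3.4, -0.2, 3.1]
opening: 0.312
```

>>> arm_command --steps '[{"hand": 0.25, "travel": [0.003, 0, 0], "rotation": [0, 0, -0.005]}, {"hand": 0.25, "travel": [0.003, 0, 0], "rotation": [0, 0, 0]}]'

```text
time: 16.92
eef_pos: [0.6009, 0.0167, 0.051]
tcp_rot: [0.707, 0.019, -0.019, -0.707]
contact_force: [-3.1, -0.8, 3.0]
opening: 0.312
```

>>> arm_command --steps '[{"hand": 0.25, "travel": [0.003, 0, 0], "rotation": [0, 0, 0]}, {"hand": 0.25, "travel": [0.003, 0, 0], "rotation": [0, 0, 0]}]'

```text
time: 17.18
eef_pos: [0.6028, 0.0168, 0.051]
tcp_rot: [0.707, 0.019, -0.019, -0.707]
contact_force: [-3.9, -0.7, 4.2]
opening: 0.314
```

>>> arm_command --steps '[{"hand": 0.25, "travel": [0.003, 0, 0], "rotation": [0, 0, 0]}]'

```text
time: 17.3
eef_pos: [0.6037, 0.0169, 0.051]
tcp_rot: [0.707, 0.019, -0.019, -0.707]
contact_force: [-3.2, -1.7, 4.2]
opening: 0.317
```

>>> arm_command --steps '[{"hand": 0.25, "travel": [0.003, 0, 0], "rotation": [0, 0, 0]}]'

```text
time: 17.42
eef_pos: [0.6047, 0.0169, 0.051]
tcp_rot: [0.707, 0.019, -0.019, -0.707]
contact_force: [-3.7, -0.5, 3.7]
opening: 0.318
```

>>> arm_command --steps '[{"hand": 0.25, "travel": [0.003, 0, 0], "rotation": [0, 0, 0]}]'

```text
time: 17.55
eef_pos: [0.6057, 0.017, 0.051]
tcp_rot: [0.707, 0.019, -0.019, -0.707]
contact_force: [-4.9, 0.5, 3.8]
opening: 0.314
```

>>> arm_command --steps '[{"hand": 0.25, "travel": [0.002, 0, 0], "rotation": [0, 0, 0]}]'

```text
time: 17.68
eef_pos: [0.6064, 0.017, 0.051]
tcp_rot: [0.707, 0.019, -0.019, -0.707]
contact_force: [-4.1, -0.2, 4.3]
opening: 0.312
```

```bash
python3 - <<'E'
from h import *
for k in range(3):
    n='side'; im,d,p=cam(n); s=ctrl.get_state(); print(np.round(s['eef_pos'],4),np.round(s['contact_force'],1))
np.savez(n+'7.npz',im=im,d=d); w=(190,300,230,380)
cv2.imwrite(f'pics/{n}10.png',cv2.resize(im[220:280,235:335],None,fx=8,fy=8,interpolation=cv2.INTER_CUBIC))
from rod import *
rodfit('side7.npz','side',(.48,.65),(-.01,.06),(.031,.05))
E
```

```text
[0.6065 0.017  0.051 ] [-3.4 -0.2  3.9]
[0.6064 0.017  0.051 ] [-3.3 -0.4  3.3]
[0.6065 0.017  0.051 ] [-2.4 -1.5  2.6]
side N 197 axis pt [0.6136 0.0188 0.0299] yaw 3.01 pitch 0.48 rms 0.0035
ends [[0.5798 0.0171 0.0296]
 [0.6453 0.0205 0.0302]]
ends in jig [[-0.0597  0.0002  0.0296]
 [ 0.0058  0.0001  0.0302]]
```

View pics/side10.png

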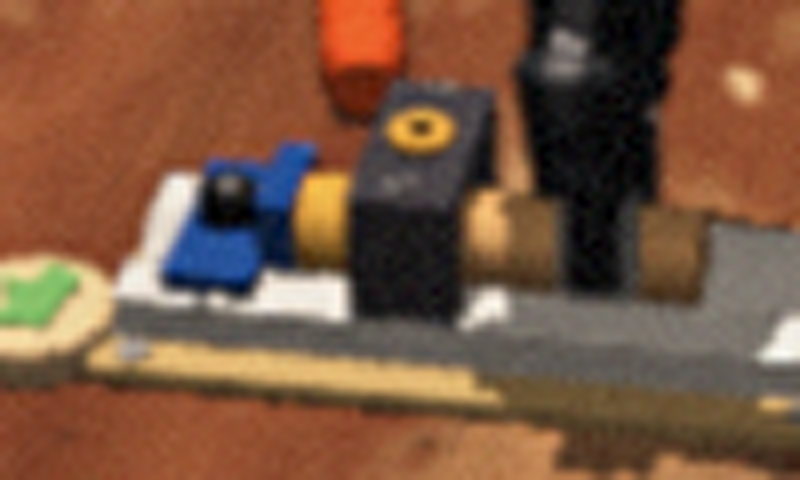

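>>> arm_command --steps '[{"hand": 0.25, "travel": [0.002, 0, 0], "rotation": [0, 0, 0]}]'

```text
time: 17.95
eef_pos: [0.6066, 0.017, 0.051]
tcp_rot: [0.707, 0.019, -0.02, -0.707]
contact_force: [-5.6, -1.1, 5.9]
opening: 0.318
```

>>> arm_command --steps '[{"hand": 0.25, "travel": [0.002, 0, 0], "rotation": [0, 0, 0]}]'

```text
time: 18.08
eef_pos: [0.6066, 0.017, 0.051]
tcp_rot: [0.707, 0.018, -0.02, -0.707]
contact_force: [-5.7, 0.1, 6.5]
opening: 0.317
```

>>> arm_command --steps '[{"hand": 0.25, "travel": [0.003, -0.001, 0], "rotation": [0, 0, 0]}]'

```text
time: 18.2
eef_pos: [0.6067, 0.017, 0.051]
tcp_rot: [0.707, 0.018, -0.021, -0.707]
contact_force: [-5.6, -1.8, 3.4]
opening: 0.318
```

```bash
python3 - <<'E'
from h import *
s=ctrl.get_state(); print(np.round(s['eef_pos'],5),np.round(s['contact_force'],1), np.round(s['joint_efforts'],2))
go([*loc(J,-.03),.0505],J[2]+np.pi/2)
E
```

```text
[0.60671 0.017   0.05101] [-5.6 -1.8  3.4] [  0.44 -37.19 -24.83   0.26  -1.22  -0.05]
t 18.2 pos [0.6067 0.017  0.051 ] q [-0.14  0.39  1.86 -0.    0.9  -1.76] F [-5.6 -1.8  3.4] open 0.318
jaw now 93.15 ydown [-5.4e-03 -3.0e-04 -1.0e+00]
rot units [ 0.0001  0.0018 -0.0104] travel now [0.0097 0.0017 0.0044] travel in rotated frame [0.0097 0.0017 0.0044]
tool axes world x [ 0.998  0.055 -0.005] z [-0.055  0.998 -0.   ]
```

>>> arm_command --steps '[{"hand": 0.25, "travel": [0.003, -0.001, 0], "rotation": [0, 0, 0]}, {"hand": 0.25, "travel": [0.003, 0, 0], "rotation": [0, 0, 0]}]'

```text
time: 18.45
eef_pos: [0.6068, 0.017, 0.051]
tcp_rot: [0.707, 0.016, -0.023, -0.707]
contact_force: [-6.7, -0.5, 7.3]
opening: 0.313
```

```bash
python3 - <<'E'
from h import *
s=ctrl.get_state(); print(np.round(s['eef_pos'],5),np.round(s['contact_force'],1), np.round(s['joint_efforts'],2))
go([*loc(J,-.03),.0505],J[2]+np.pi/2)
E
```

```text
[0.6068  0.01702 0.05095] [-6.7 -0.5  7.3] [  0.31 -35.68 -24.19   0.26  -1.46  -0.05]
t 18.45 pos [0.6068 0.017  0.051 ] q [-0.14  0.39  1.86 -0.    0.9  -1.76] F [-6.7 -0.5  7.3] open 0.313
jaw now 93.16 ydown [-1.080e-02 -4.000e-04 -9.999e-01]
rot units [-0.0003  0.0022 -0.0207] travel now [0.0094 0.0014 0.0044] travel in rotated frame [0.0094 0.0015 0.0044]
tool axes world x [ 0.998  0.055 -0.011] z [-0.055  0.998  0.   ]
```

>>> arm_command --steps '[{"hand": 0.25, "travel": [0.001, -0.003, 0], "rotation": [0, 0, -0.02]}]'

```text
time: 18.58
eef_pos: [0.6066, 0.017, 0.0511]
tcp_rot: [-0.707, -0.019, 0.02, 0.707]
contact_force: [-2.4, -0.3, -0.9]
opening: 0.313
```

```bash
python3 - <<'E'
from h import *
n='side'; im,d,p=cam(n); np.savez(n+'8.npz',im=im,d=d)
cv2.imwrite(f'pics/{n}11.png',cv2.resize(im[225:265,250:290],None,fx=15,fy=15,interpolation=cv2.INTER_CUBIC))
from rod import *
rodfit('side8.npz','side',(.48,.65),(-.01,.06),(.031,.05))
go([*loc(J,-.03),.0505],J[2]+np.pi/2)
E
```

```text
side N 197 axis pt [0.6141 0.0197 0.0295] yaw 0.81 pitch 0.9 rms 0.003
ends [[0.5799 0.0192 0.0289]
 [0.6445 0.0201 0.03  ]]
ends in jig [[-0.0595  0.0023  0.0289]
 [ 0.005  -0.0002  0.03  ]]
t 18.62 pos [0.6066 0.017  0.0511] q [-0.14  0.38  1.87  0.    0.89 -1.76] F [-2.6 -1.  -0.1] open 0.314
jaw now 93.15 ydown [-5.e-04  1.e-04 -1.e+00]
rot units [-0.0003  0.002  -0.0009] travel now [0.0101 0.0019 0.0043] travel in rotated frame [0.0101 0.0019 0.0043]
tool axes world x [ 0.998  0.055 -0.   ] z [-0.055  0.998  0.   ]
```

View pics/side11.png

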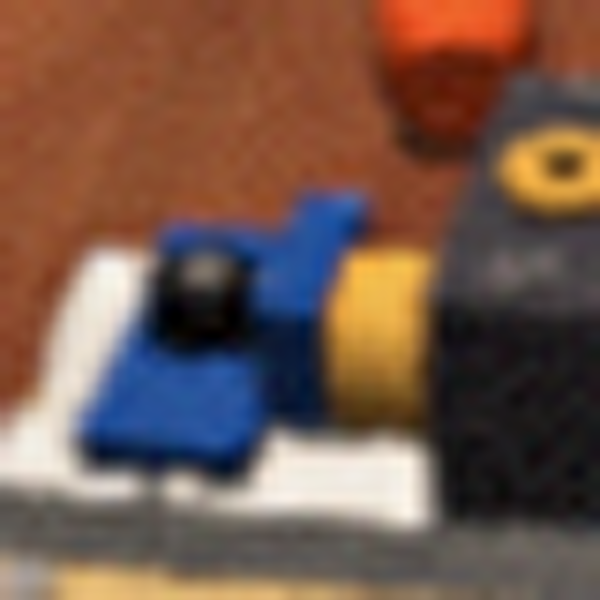

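The brass face (crop col ~330) abuts the blue plate. With the vertical load now off, I'll push again to confirm.

>>> arm_command --steps '[{"hand": 0.25, "travel": [0.003, -0.001, 0], "rotation": [0, 0, -0.003]}]'

```text
time: 18.75
eef_pos: [0.6067, 0.017, 0.051]
tcp_rot: [-0.707, -0.019, 0.02, 0.707]
contact_force: [-5.1, -1.0, 4.8]
opening: 0.315
```

>>> arm_command --steps '[{"hand": 0.25, "travel": [0.003, -0.001, 0], "rotation": [0, 0, -0.007]}]'

```text
time: 18.88
eef_pos: [0.6066, 0.017, 0.051]
tcp_rot: [-0.707, -0.019, 0.02, 0.707]
contact_force: [-5.1, -0.5, 3.3]
opening: 0.313
```

>>> arm_command --steps '[{"hand": 0.25, "travel": [0.003, -0.001, 0], "rotation": [0, 0, -0.007]}]'

```text
time: 19.0
eef_pos: [0.6066, 0.017, 0.051]
tcp_rot: [-0.707, -0.02, 0.02, 0.707]
contact_force: [-5.8, -1.1, 3.7]
opening: 0.314
```

```bash
python3 - <<'E'
from h import *
go([*loc(J,-.03),.0505],J[2]+np.pi/2)
E
```

```text
t 19.0 pos [0.6066 0.017  0.051 ] q [-0.14  0.38  1.87  0.    0.89 -1.77] F [-5.8 -1.1  3.7] open 0.314
jaw now 93.17 ydown [ 1.e-04  5.e-04 -1.e+00]
rot units [-0.001   0.0027  0.0002] travel now [0.0101 0.0018 0.0044] travel in rotated frame [0.0101 0.0018 0.0045]
tool axes world x [0.998 0.055 0.   ] z [-0.055  0.998  0.001]
```

>>> arm_command --steps '[{"hand": 0.25, "travel": [0.004, -0.003, 0], "rotation": [0, 0, -0.008]}]'

```text
time: 19.12
eef_pos: [0.6066, 0.017, 0.051]
tcp_rot: [-0.707, -0.02, 0.019, 0.707]
contact_force: [-4.6, -1.4, -1.0]
opening: 0.315
```

>>> arm_command --steps '[{"hand": 0.25, "travel": [0.004, -0.003, 0], "rotation": [0, 0, -0.008]}, {"hand": 0.25, "travel": [0.004, -0.002, 0], "rotation": [0, 0, -0.008]}]'

```text
time: 19.38
eef_pos: [0.6065, 0.017, 0.051]
tcp_rot: [-0.706, -0.021, 0.019, 0.707]
contact_force: [-6.1, -0.7, 4.1]
opening: 0.316
```

```bash
python3 - <<'E'
from h import *
go([*loc(J,-.03),.0505],J[2]+np.pi/2)
E
```

```text
t 19.38 pos [0.6065 0.017  0.051 ] q [-0.14  0.38  1.87  0.    0.89 -1.77] F [-6.1 -0.7  4.1] open 0.316
jaw now 93.19 ydown [ 0.0024  0.0011 -1.    ]
rot units [-0.0018  0.0033  0.0046] travel now [0.0103 0.0017 0.0044] travel in rotated frame [0.0103 0.0017 0.0044]
tool axes world x [0.998 0.056 0.002] z [-0.056  0.998  0.001]
```

At 19.12 s the blank's weight was nearly off the groove (Fz about −1 N), yet 4.6 N of push gave no advance, so it is bearing on the stop. I'll release it.

>>> arm_command --steps '[{"hand": 0.25, "travel": [0.002, 0, 0], "rotation": [0, 0, 0]}, {"hand": 0.25, "travel": [0, 0, 0], "rotation": [0, 0, 0]}, {"hand": 0.36, "travel": [0, 0, 0], "rotation": [0, 0, 0]}, {"hand": 0.45, "travel": [0, 0, 0], "rotation": [0, 0, 0]}, {"hand": 0.65, "travel": [0, 0, 0], "rotation": [0, 0, 0]}, {"hand": 0.65, "travel": [0, 0, 0], "rotation": [0, 0, 0]}]'

```text
time: 20.12
eef_pos: [0.6096, 0.0171, 0.0517]
tcp_rot: [-0.707, -0.023, 0.016, 0.707]
contact_force: [0.7, -0.1, -1.2]
opening: 0.647
```

>>> arm_command --steps '[{"hand": 0.65, "travel": [0, -0.03, 0], "rotation": [0, 0, 0]}, {"hand": 0.65, "travel": [0, -0.1, 0], "rotation": [0, 0, 0]}, {"hand": 0.65, "travel": [0, -0.15, 0], "rotation": [0, 0, 0]}, {"hand": 0.65, "travel": [-0.1, -0.15, 0], "rotation": [0, 0, 0]}, {"hand": 0.65, "travel": [-0.15, -0.08, 0], "rotation": [0, 0, 0]}, {"hand": 0.65, "travel": [-0.15, 0, 0], "rotation": [0, 0, 0]}, {"hand": 0.65, "travel": [-0.1, 0, 0], "rotation": [0, 0, 0]}, {"hand": 0.65, "travel": [0, 0, 0], "rotation": [0, 0, 0]}]'

```text
time: 21.12
eef_pos: [0.4565, 0.008, 0.2139]
tcp_rot: [0.707, 0.027, -0.013, -0.706]
contact_force: [0.4, -0.3, -0.6]
opening: 0.648
```

```bash
python3 - <<'E'
from h import *
from rod import *
n='side'; im,d,p=cam(n); np.savez(n+'9.npz',im=im,d=d)
a=np.load('side0.npz')['im']
cv2.imwrite(f'pics/{n}12.png',np.hstack([cv2.resize(x[215:285,235:335],None,fx=4,fy=6,interpolation=cv2.INTER_CUBIC) for x in (a,im)]))
n='top'; im,d,p=cam(n); np.savez(n+'9.npz',im=im,d=d); a=np.load('top0.npz')['im']
cv2.imwrite(f'pics/{n}12.png',np.hstack([cv2.resize(x[175:265,270:330],None,fx=6,fy=6,interpolation=cv2.INTER_CUBIC) for x in (a,im)]))
rodfit('side9.npz','side',(.48,.65),(-.01,.06),(.031,.05))
rodfit('top9.npz','top',(.48,.65),(-.01,.06),(.031,.05))
print(ctrl.get_state()['time'],ctrl.get_state()['eef_pos'])
E
```

```text
side N 289 axis pt [0.6112 0.0184 0.0297] yaw 1.71 pitch 1.29 rms 0.0026
ends [[0.5802 0.0175 0.029 ]
 [0.6446 0.0194 0.0305]]
ends in jig [[-0.0593  0.0006  0.029 ]
 [ 0.0051 -0.001   0.0305]]
top N 211 axis pt [0.612  0.0185 0.0288] yaw 4.25 pitch -0.18 rms 0.0035
ends [[0.579  0.0161 0.0289]
 [0.643  0.0208 0.0287]]
ends in jig [[-0.0606 -0.0007  0.0289]
 [ 0.0035  0.0005  0.0287]]
21.225 [0.45825705 0.0078305  0.21410508]
```

View pics/side12.png

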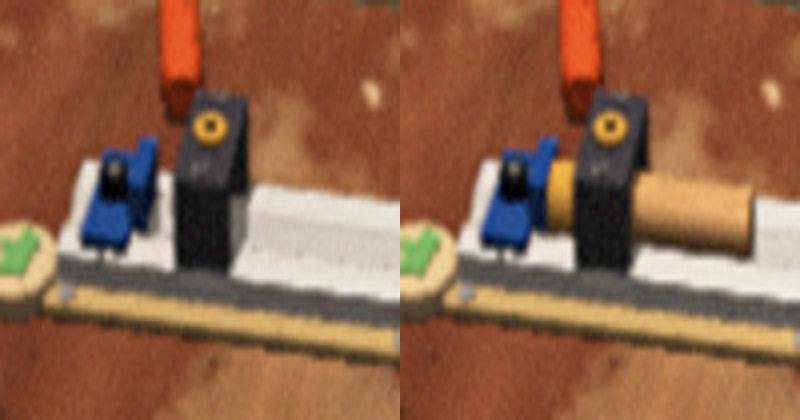

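View pics/top12.png

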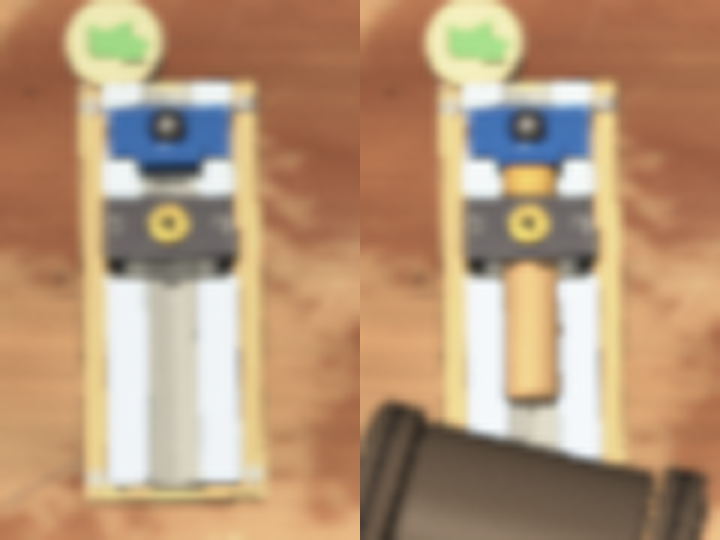

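```bash
python3 - <<'E'
import numpy as np,cv2
for n,w in(('side',(235,265,252,266)),('top',(190,203,285,312)),('side',(255,275,238,250))):
    a=np.load(n+'0.npz')['im'];b=np.load(n+'9.npz')['im']
    A=cv2.cvtColor(a,cv2.COLOR_BGR2GRAY);B=cv2.cvtColor(b,cv2.COLOR_BGR2GRAY)
    t=cv2.resize(A[w[0]:w[1],w[2]:w[3]],None,fx=8,fy=8,interpolation=cv2.INTER_CUBIC)
    s=cv2.resize(B[w[0]-4:w[1]+4,w[2]-4:w[3]+4],None,fx=8,fy=8,interpolation=cv2.INTER_CUBIC)
    r=cv2.matchTemplate(s,t,cv2.TM_CCOEFF_NORMED);_,m,_,l=cv2.minMaxLoc(r);print(n,'shift px',(np.array(l)-32)/8,round(m,3))
from h import *
for n in('top','side'):
    im,d,p=cam(n)
    for t in('pliers_mid','tape_roll_mid','sanding_block_mid'):
        for r in ctrl.masks_of(n,t)[:1]:
            P,u,v=pts(d,p,np.array(r['region'])); print(n,t,round(r['score'],2),np.round(np.median(P,0),3))
E
```

```text
side shift px [0. 0.] 0.998
top shift px [ 0.    -0.125] 0.986
side shift px [0. 0.] 0.998
top pliers_mid 0.83 [ 0.445 -0.366  0.011]
top tape_roll_mid 0.82 [0.708 0.276 0.017]
top sanding_block_mid 0.64 [ 0.502 -0.227  0.027]
side pliers_mid 0.73 [ 0.435 -0.351  0.01 ]
side tape_roll_mid 0.96 [0.709 0.283 0.018]
side sanding_block_mid 0.61 [ 0.501 -0.21   0.024]
```

The stop hasn't moved (image shift at most 0.13 px, about 0.4 mm), the bystanders are where they were, and the blank is seated and released. I'm handing in.

```bash
python3 -c "
from plant import ctrl
print(ctrl.sign_off())"
```

```text
the job is handed in; nothing more can be done
None
```

The blank is lying in the V-groove with its brass end against the blue back stop, released, and the job is handed in at about 21 s of the 61 s allowed. The hand-in gives no verdict, so the results below are my own checks.

I drew the blank out of the sleeve by the brass end and laid it in the front of the groove with the brass about 13 mm short of the bridge. After letting go, I took it again by the wooden end, about 5 mm from the given grip point. I then slid it under the bridge in small steps until it stopped advancing.

- **Bearing on the stop:** sliding took about 3 to 4 N. At the stop it stood still under 4.6 to 6.7 N, including 4.6 N with its weight almost off the groove. At least a few newtons were therefore bearing on the stop.
- **Stop and bystanders:** comparing pictures from before and after, the stop shifted by at most 0.13 px, about 0.4 mm. For the pliers, tape roll and sanding block, the camera positions agree within about 5 mm. The exception is the side-camera pliers reading, which differs by 14 mm; the top camera shows about 3 mm, so I take that as measuring noise.
- **Blank seated:** both cameras put the axis within about 1 mm of the groove's middle line. They put it about 29 to 30 mm above the bench, where 30 mm is expected. Both pictures show the brass end touching the blue plate.
- **What disagreed:** the last fits of the blank's direction differed, 1.7° from the side camera and 4.3° from the top. The jig's own fits were 2.9° and 3.9°. I put this down to depth noise over the short visible length.

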